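Wedge the inspection plate level and lay out the weld coupons

ROBOT

A 6-joint arm with a two-finger parallel gripper is mounted at the origin on a cart in front of the work surface, level with it; the furniture and walls round the work are solid. World frame = base frame: x ahead of the robot, y to its left, z up, the work surface at z = 0. Lengths are in m, angles in rad, forces in N, time in s.
With the tool pointing down it reaches from about 0.375 to 0.975 m from the base axis. Payload 3.8 kg.
Tool frame: the origin (TCP) lies at the very end of the fingers, on their centre line; the grasp point (between the pads) lies 19 mm behind it; y points along the fingers, x is the direction in which the jaws open and shut, and the axes are right-handed (so a half turn about y gives the same grasp; the last joint's range is limited). The gripper opens to 85 mm and grips with 20 to 120 N. Pads are 22 mm wide; open, the fingers measure 114 mm over their backs; the gripper's body (76 mm by 85 mm) begins 54 mm behind the grasp point. The pads swing forward as they close: fully open they stand 13 mm farther back than shut.
Start: joints at [1.117, 0.264, 1.604, -0, 1.274, -0.037], TCP at [0.273, 0.617, 0.231] pointing down, gripper open.
Joint ranges: [-2.63, 2.63], [-0.94, 2.18], [0.31, 2.57], [-1.31, 4.45], [0, 2.66], [-2.55, 2.55]. Speed limits (rad/s): [2.57, 2.57, 3.14, 3.14, 3.14, 3.14].

INTERFACE

Orientations are given as a rotation vector (axis times angle).
In Python, from workcell import bot, cams gives the robot as it stands.
- The arm moves only by the tool play_rows, never from a script. Its argument "motion" is a list of rows, each a list of 2 entries, a list of its own where there are three numbers: the shift along the world's x, y, z normalised to -1 to 1, where 1 is 400 mm, then the turn, a rotation vector about the world's x, y, z normalised to -1 to 1, where 1 is pi/4 rad. In form: [[[tx, ty, tz], [ax, ay, az]], ...]. A call has 1 to 10 rows; each row is the pose to reach, as a shift and turn from the pose commanded when the call began; what a row does not reach only later rows make up. A row lasts 1/8 s, in which the tool goes at most 62.5 mm and 10.7 degrees, less where a joint would pass 70% of its speed; a pose out of reach is approached as far as the arm can. A call with a number of a shift or a turn outside -1 to 1 is refused whole. A call with a gripper value outside its range is refused whole. "gripper" is the closure, from 0 (fully open) to 1 (shut), set as the call begins (left out, the last holds). The fingers move at their own pace and stop on an object; "squeeze" is the grip in N (left out, the last holds). Time passes only in rows, so rows that repeat a pose let the fingers close. It gives the time, the measured TCP pose, the force and the opening at its end, in the units of the state.
- bot.read_state(): the state, without advancing time (a new reading comes with each control period).
- cams.read_camera(name): name is "scene" or "top" or "wrist"; returns (picture, depth): 400x640x3 uint8, red, green, blue; 400x640 float32, m along the optical axis (not along the pixel's ray), 0 where there is no reading.
- cams.calibration(name): a dict with "mtx" (3x3 intrinsics, pixels), "k1" (the pictures are not rectified: a ray, as slopes to the right and down, at radius r is drawn at 1 + k1 r^2 times it, then the intrinsics apply), "R" (3x3) and "t" (3): a world point X has camera coordinates R X + t; the wrist camera has in their place "tool_from_camera" (4x4, takes a point from camera to tool coordinates, whose origin is the TCP and whose axes are the tool frame's). Camera axes: x right, y down, z forward; pixel columns grow to the right and rows downward; lengths in m; the calibration is good to about 2 mm. A picture is of the moment at which its call begins: read the wrist's pose just before it. calibration takes no time and is no camera call.
- bot.finish_job(): hands the job in, once; it reports no verdict.
Trained networks look in the newest picture that a camera, given by its name, has taken for a name from the list of things; names that differ only in an ending like _2 or _b are one class to them, and where a whole thing is asked for, a point or a joint stands for the part that bears it (a point fixed in the world has none). Each returns a list of dicts, best first, with "conf" (0 to 1); they miss things now and then, are a little off and sometimes report something else, mostly with a low value. They report only what shows in the picture. A call takes as long as a camera call. They do not tell look-alikes from the thing itself.
- cams.recognise(camera, label): "xyz" ([x, y, z] in m, in the coordinates of the camera as it stood for that picture, good to about 4 mm: the middle of the surface that is visible of it).
- cams.regions_of(camera, label): "mask" (400x640 bool, what is visible of it).
- cams.mark_of(camera, label): "xyz" ([x, y, z] in m, in the coordinates of the camera as it stood for that picture, good to about 4 mm: a listed point, or the origin of a listed thing).
The state is a dict: "time": time; "q": joint angles; "joint_vel": joint speeds; "joint_torque": joint torques, N m; "tool_pos": TCP position; "tcp_rot": TCP orientation; "wrist_force": force on the tool from outside, world axes, zero at the start; "torque": the same for the moment, N m; "width": opening from 0.0 (shut) to 1.0 (fully open).
Only numpy, scipy, OpenCV 4.12 (cv2) and the standard library are available. Lean on these libraries where they do the work, as an engineer would, in place of code of your own. Each camera call takes 0.05 s, during which the arm holds its last target.

TASK

Make the sagging hinged plate ready and lay out the weld coupons: take the small magnet off the plate and put it down flat on the bench, then push the wooden wedge, lying on the bench, thin end first under the plate's front edge until the empty plate sits level, and leave it there. Only then lay all the welded coupons that lie in front of the plate and to either side of it (not the two far away at the back of the bench) on the plate in one neat row, in neighbouring bays with none left empty between them, one to a bay, flat, centred, long sides along the row (square to the dark lines that divide the bays); leave everything else where it is.

Things in the scene. Friction and masses are not known exactly. Their poses are not given: they have to be found in the camera images.
- plate (a joint): tilt (rad) of the bare aluminium inspection plate about the hinge along its rear edge: 0 = level, negative = front edge low (-0.095 = on the black stops), positive = front edge too high. 445 mm wide, 160 mm front to back, 8 mm thick, about 0.7 kg; swings freely. Lips 5 mm high and wide along both ends only. Level, its upper face is 34 mm and its underside 26 mm above the table
- stand: fixed grey stand that carries the plate, with a 28 mm high rail behind the hinge. Origin on the table, about under the plate's middle; x points to the hinge side, y to the left along the plate. The space under the plate is open but for floor strips and stops 16 mm wide, 203 to 220 mm either side of the middle
- edge_mid (a point): middle of the lower front edge of the plate, 163 mm from the hinge line. x points across the plate towards the hinge (the direction to push the wedge in), y along the edge to the left, z up out of the plate. About 10 mm above the table when the plate sags, 26 mm when level
- bay_0 (a point): centre, on the upper face of the plate, of bay 0 (0 = leftmost as the robot sees it, 3 = rightmost). Bays are 105 mm wide, divided by fine dark lines running front to back. x points front to back towards the hinge, y to the left along the row
- bay_1 (a point): centre, on the upper face of the plate, of bay 1 (0 = leftmost as the robot sees it, 3 = rightmost). Bays are 105 mm wide, divided by fine dark lines running front to back. x points front to back towards the hinge, y to the left along the row
- bay_2 (a point): centre, on the upper face of the plate, of bay 2 (0 = leftmost as the robot sees it, 3 = rightmost). Bays are 105 mm wide, divided by fine dark lines running front to back. x points front to back towards the hinge, y to the left along the row
- bay_3 (a point): centre, on the upper face of the plate, of bay 3 (0 = leftmost as the robot sees it, 3 = rightmost). Bays are 105 mm wide, divided by fine dark lines running front to back. x points front to back towards the hinge, y to the left along the row
- wedge: wooden wedge, 140 mm long, 36 mm wide, 90 g. Origin at the middle of its underside, x towards the thin end, z up. Thin end (x = +70 mm) 4 mm high; the top rises 1 in 4 to 31.5 mm at x = -40 mm, then is flat to the thick end (to be gripped there across the width). Holds by friction under the plate. It first touches the sagging plate with the tip 26 mm past the front edge; level at about 88 mm
- coupon_1: welded steel test coupon, a flat plate of two strips joined by a weld bead along its length, 59 mm (x) by 90 mm (y), 8 mm thick (the bead seems to stand 4 mm higher), 0.16 kg. Origin at the middle of its underside, z up. Some of the four coupons may be absent
- coupon_2: welded steel test coupon, a flat plate of two strips joined by a weld bead along its length, 59 mm (x) by 90 mm (y), 8 mm thick (the bead seems to stand 4 mm higher), 0.16 kg. Origin at the middle of its underside, z up. Some of the four coupons may be absent
- coupon_3: welded steel test coupon, a flat plate of two strips joined by a weld bead along its length, 59 mm (x) by 90 mm (y), 8 mm thick (the bead seems to stand 4 mm higher), 0.16 kg. Origin at the middle of its underside, z up. Some of the four coupons may be absent
- coupon_4: welded steel test coupon, a flat plate of two strips joined by a weld bead along its length, 59 mm (x) by 90 mm (y), 8 mm thick (the bead seems to stand 4 mm higher), 0.16 kg. Origin at the middle of its underside, z up. Some of the four coupons may be absent
- plate_magnet: small welding magnet, arrow-shaped, yellow between two steel cheeks, 51 mm (x) by 65 mm (y), 16 mm thick, 0.22 kg, lying flat on the sagging plate at the start. Origin at the middle of its underside, z up. It does not stick to anything
- magnet: bystander, to be left alone: larger triangular red and steel welding magnet, 66 x 85 x 16 mm, lying flat
- marker: bystander, to be left alone: white marker pen with blue cap, 132 mm long, lying along its y axis, origin at its middle
- screwdriver: bystander, to be left alone: yellow-handled screwdriver, 179 mm long, lying along its y axis, origin at its middle
- measure: bystander, to be left alone: yellow pocket tape measure, 69 x 109 x 35 mm
- spray: bystander, to be left alone: standing aerosol can with green cap, 52 mm across, 171 mm tall
Mind the look-alikes: they are no part of the job. What is shaped like the coupon_3 but red is not meant.

How it is judged:
On the way:
1. with the wedge under its front edge the plate is level (within 0.015 rad) while nothing lies on it: the magnet has been taken off and no coupon is on it yet (value of joint plate between -0.015 and 0.015 rad and contact force between wedge and plate above 0.3 N and height (world z) of wedge below 0.008 m and height (world z) of each of coupon_1, coupon_2, coupon_3, coupon_4, plate_magnet below 0.015 m), for 0.3 s.
At the end, for the whole second after the job is handed in: The plate rests on the wedge within 0.015 rad of level; every coupon lies flat on it, centred within 15 mm in a bay of its own, long sides within 0.12 rad of the row's direction, no empty bay between; wedge and small magnet lie flat on the table (value of joint plate between -0.015 and 0.015 rad and contact force between wedge and plate above 0.3 N and height (world z) of wedge below 0.008 m and (horizontal distance between coupon_1 and bay_0 below 0.015 m or horizontal distance between coupon_1 and bay_1 below 0.015 m or horizontal distance between coupon_1 and bay_2 below 0.015 m or horizontal distance between coupon_1 and bay_3 below 0.015 m) and height (world z) of coupon_1 between 0.029 and 0.04 m and angle between each of coupon_1, coupon_2, coupon_3, coupon_4's own z axis and vertical below 0.05 rad and angle between the y axis of each of coupon_1, coupon_2, coupon_3, coupon_4 and the y axis of bay_0, either way round below 0.12 rad and linear speed of each of coupon_1, coupon_2, coupon_3, coupon_4, plate_magnet below 0.02 m/s and (horizontal distance between coupon_1 and coupon_2 below 0.14 m or horizontal distance between coupon_1 and coupon_3 below 0.14 m or horizontal distance between coupon_1 and coupon_4 below 0.14 m) and (horizontal distance between coupon_2 and bay_0 below 0.015 m or horizontal distance between coupon_2 and bay_1 below 0.015 m or horizontal distance between coupon_2 and bay_2 below 0.015 m or horizontal distance between coupon_2 and bay_3 below 0.015 m) and height (world z) of coupon_2 between 0.029 and 0.04 m and (horizontal distance between coupon_2 and coupon_1 below 0.14 m or horizontal distance between coupon_2 and coupon_3 below 0.14 m or horizontal distance between coupon_2 and coupon_4 below 0.14 m) and (horizontal distance between coupon_3 and bay_0 below 0.015 m or horizontal distance between coupon_3 and bay_1 below 0.015 m or horizontal distance between coupon_3 and bay_2 below 0.015 m or horizontal distance between coupon_3 and bay_3 below 0.015 m) and height (world z) of coupon_3 between 0.029 and 0.04 m and (horizontal distance between coupon_3 and coupon_1 below 0.14 m or horizontal distance between coupon_3 and coupon_2 below 0.14 m or horizontal distance between coupon_3 and coupon_4 below 0.14 m) and (horizontal distance between coupon_4 and bay_0 below 0.015 m or horizontal distance between coupon_4 and bay_1 below 0.015 m or horizontal distance between coupon_4 and bay_2 below 0.015 m or horizontal distance between coupon_4 and bay_3 below 0.015 m) and height (world z) of coupon_4 between 0.029 and 0.04 m and (horizontal distance between coupon_4 and coupon_1 below 0.14 m or horizontal distance between coupon_4 and coupon_2 below 0.14 m or horizontal distance between coupon_4 and coupon_3 below 0.14 m) and horizontal distance between each of coupon_2, coupon_3, coupon_4 and coupon_1 above 0.07 m and horizontal distance between each of coupon_3, coupon_4 and coupon_2 above 0.07 m and horizontal distance between coupon_4 and coupon_3 above 0.07 m and height (world z) of plate_magnet below 0.006 m and angle between plate_magnet's own z axis and vertical below 0.1 rad); the robot touches nothing.
It fails at once if the magnet is moved by more than 40 mm (distance of magnet from where it was at the start of the episode above 0.04 m).
It fails at once if the marker is moved by more than 40 mm (distance of marker from where it was at the start of the episode above 0.04 m).
It fails at once if the screwdriver is moved by more than 40 mm (distance of screwdriver from where it was at the start of the episode above 0.04 m).
It fails at once if the measure is moved by more than 40 mm (distance of measure from where it was at the start of the episode above 0.04 m).
It fails at once if the spray is moved by more than 40 mm (distance of spray from where it was at the start of the episode above 0.04 m).
Of coupon_1, coupon_2, coupon_3, coupon_4 only 3 to 4 are there at a start; the rules pass over those that are not, and their reading is None.
At some moment in a run one of coupon_1, coupon_2, coupon_3, coupon_4 may be knocked a few centimetres aside while the robot is not near it.
Once in a run the grip may slacken for a moment while it holds something.
It also fails if it takes over 210 s, if anything falls off the work surface, if the arm or the gripper's body presses on something with over 40 N, if the wrist force passes 120 N, or if a joint passes its speed limit or range.

## Working session

There is one attempt and no reset: what is moved stays moved. The work goes in short steps, Python scripts to look and compute and a tool call to move; the robot and the scene stay as the last step left them, time stands still between calls to the robot, and variables do not carry over. Pictures are saved under pics/ and viewed, and the job is handed in when it is done.

Besides the shell and the picture viewer there is one more tool, called after "Emit:" as name([rows], argument=value, ...), one row to a line, values as JSON. play_rows: Moves the arm, as the interface text tells. Its arguments: {"type":"object","properties":{"motion":{"type":"array","items":{"type":"array"}},"gripper":{"type":"number"},"squeeze":{"type":"number"}},"required":["motion"]}

```bash
ls; mkdir -p pics; cat > h.py <<'E'
import numpy as np, cv2
from workcell import bot, cams
from scipy.spatial.transform import Rotation as Ro
def unproj(name,u,v,d,st=None):
    c=cams.calibration(name);M=np.array(c['mtx']);k=c['k1']
    u=np.asarray(u,float);v=np.asarray(v,float);d=np.asarray(d,float)
    xd=(u-M[0,2])/M[0,0];yd=(v-M[1,2])/M[1,1];x,y=xd.copy(),yd.copy()
    for _ in range(20):
        s=1+k*(x*x+y*y);x=xd/s;y=yd/s
    P=np.stack([x*d,y*d,d],-1)
    return toworld(name,P,st)
def toworld(name,P,st=None):
    c=cams.calibration(name);P=np.asarray(P,float)
    if 'R' in c: return (P-np.array(c['t']))@np.array(c['R'])
    T=np.array(c['tool_from_camera']);Q=P@T[:3,:3].T+T[:3,3]
    st=st or bot.read_state()
    return Q@Ro.from_rotvec(st['tcp_rot']).as_matrix().T+np.array(st['tool_pos'])
def proj(name,X):
    c=cams.calibration(name);P=np.asarray(X)@np.array(c['R']).T+np.array(c['t'])
    x=P[...,0]/P[...,2];y=P[...,1]/P[...,2];s=1+c['k1']*(x*x+y*y);M=np.array(c['mtx'])
    return np.stack([x*s*M[0,0]+M[0,2],y*s*M[1,1]+M[1,2]],-1)
def save(name,fn):
    im,d=cams.read_camera(name);cv2.imwrite('pics/'+fn,im[:,:,::-1]);return im,d
E
python3 - <<'E'
from h import *
for n in('scene','top'):
    im,d=save(n,n+'0.png');np.savez(n+'0.npz',im=im,d=d)
    c=cams.calibration(n);print(n,np.array(c['R']).round(2).tolist(),np.array(c['t']).round(3),c['mtx'])
    for l in['coupon_1','plate_magnet','wedge','magnet','marker','screwdriver','measure','spray','plate']:
        print(l,[(round(r['conf'],2),toworld(n,r['xyz']).round(3).tolist()) for r in cams.recognise(n,l)])
    for l in['coupon_1','plate_magnet','wedge','edge_mid','bay_0','bay_1','bay_2','bay_3']:
        print('mark',l,[(round(r['conf'],2),toworld(n,r['xyz']).round(3).tolist()) for r in cams.mark_of(n,l)])
print(bot.read_state())
E
```

```text
pics
scene [[0.68, -0.73, -0.02], [-0.48, -0.43, -0.76], [0.55, 0.53, -0.65]] [-0.423  0.301  1.036] [[393.81801687   0.         324.37348851]
 [  0.         393.81801687 196.23903059]
 [  0.           0.           1.        ]]
coupon_1 [(0.86, [0.434, -0.27, 0.006]), (0.67, [0.647, -0.294, 0.005]), (0.67, [0.439, 0.368, 0.007]), (0.56, [0.428, -0.406, 0.007]), (0.49, [0.83, 0.141, 0.007]), (0.31, [0.424, 0.05, 0.017])]
plate_magnet [(0.47, [0.585, 0.119, 0.044])]
wedge [(0.7, [0.426, 0.051, 0.015])]
magnet [(0.56, [0.608, -0.447, 0.015])]
marker [(0.83, [0.321, -0.277, 0.013])]
screwdriver [(0.73, [0.431, -0.267, 0.008]), (0.69, [0.391, -0.107, 0.021]), (0.5, [0.612, -0.446, 0.017]), (0.47, [0.427, -0.408, 0.01])]
measure [(0.61, [0.363, 0.177, 0.033])]
spray [(0.68, [0.617, 0.364, 0.097])]
plate [(0.74, [0.598, 0.022, 0.026])]
mark coupon_1 [(0.93, [0.435, -0.264, -0.0]), (0.88, [0.652, -0.289, -0.001]), (0.63, [0.431, -0.406, -0.0]), (0.6, [0.441, 0.373, 0.002])]
mark plate_magnet [(0.61, [0.597, 0.122, 0.028]), (0.61, [0.606, 0.06, -0.004]), (0.52, [0.524, 0.056, 0.011])]
mark we
[... 2282 characters left out ...]
.85, [0.602, 0.116, 0.022]), (0.68, [0.619, -0.099, 0.025])]
{'time': 1.8, 'q': array([ 1.11710072e+00,  2.63886130e-01,  1.60400248e+00,  1.61604262e-06,
        1.27371335e+00, -3.69043852e-02]), 'joint_vel': array([ 0.00138369, -0.00196337,  0.00038888,  0.00251311,  0.00089067,
        0.00018696]), 'joint_torque': array([-3.60477061e-04, -5.15043890e+01, -3.67707145e+01, -1.77450443e-05,
        9.14116936e-04, -6.25760981e-05]), 'tool_pos': array([0.27325838, 0.6172036 , 0.23128773]), 'tcp_rot': array([-1.37802816, -0.896939  ,  0.89695344]), 'wrist_force': array([-0.26838753,  0.37549372,  0.01330004]), 'torque': array([0.0025094 , 0.0198894 , 0.01809272]), 'width': 1.000903199286051}
```

View pics/top0.png

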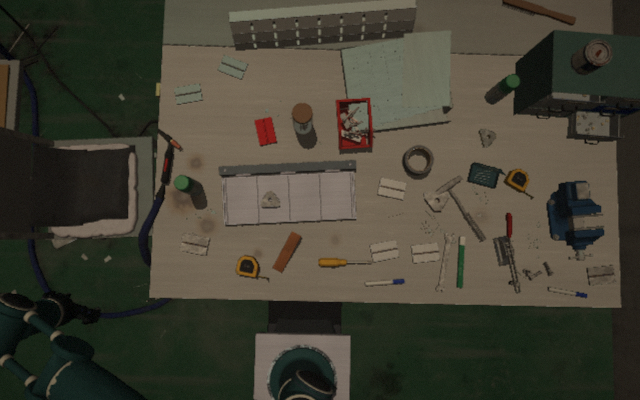

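View pics/scene0.png

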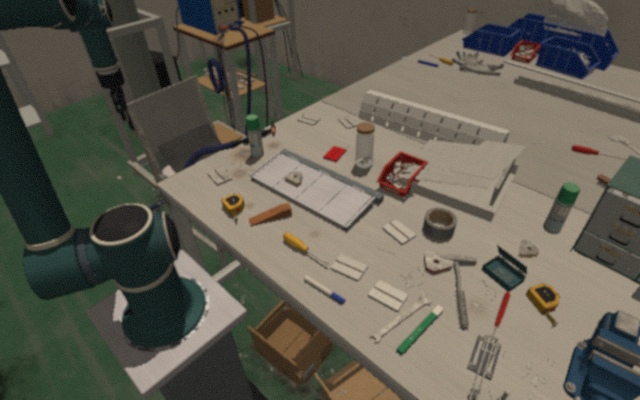

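Top view: coupons at (195,244), (391,188), (384,251) and (425,253). Look-alikes are the red plate at (265,131), two coupons at the back at (233,67) and (188,94), and a grey thing at (601,273). The small magnet is at (270,200) on the plate; the other magnets are at (436,203) and (487,137). The wedge is at (287,252). Next I'll check crops.

```bash
python3 - <<'E'
from h import *
im=np.load('top0.npz')['im'][:,:,::-1]
a=cv2.resize(im[120:300,150:450],None,fx=2.6,fy=2.6,interpolation=cv2.INTER_CUBIC)
a=np.clip(a.astype(float)*1.7,0,255).astype(np.uint8)
cv2.imwrite('pics/c1.png',a)
b=cv2.resize(im[200:300,380:620],None,fx=3.2,fy=3.2,interpolation=cv2.INTER_CUBIC)
cv2.imwrite('pics/c2.png',np.clip(b.astype(float)*1.7,0,255).astype(np.uint8))
E
```

```text
(no output)
```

View pics/c1.png

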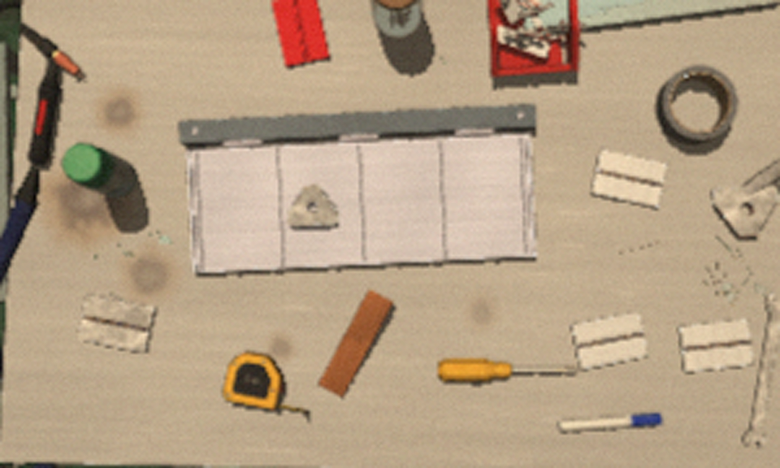

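View pics/c2.png

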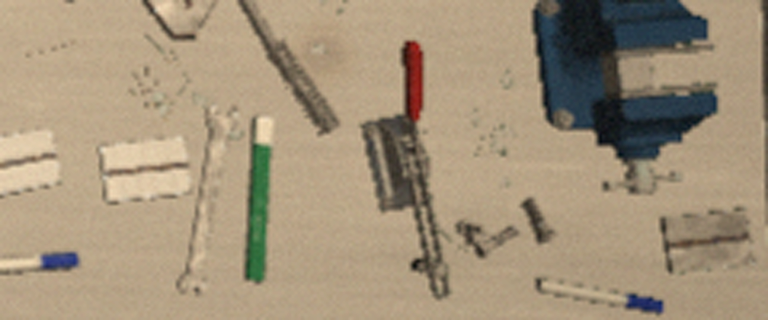

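```bash
python3 - <<'E'
from h import *
s=bot.read_state();print(Ro.from_rotvec(s['tcp_rot']).as_matrix().round(3));c=cams.calibration('wrist')
print(np.array(c['tool_from_camera']).round(3),np.array(c['mtx']).round(1),c['k1'])
d=np.load('top0.npz')['d']
for n,(u,v) in dict(left=(195,244),fr=(601,273),r=(391,188),c=(384,251),c2=(425,253),red=(265,131)).items():
    U,V=np.meshgrid(np.arange(u-6,u+7),np.arange(v-4,v+5));P=unproj('top',U,V,d[V,U]).reshape(-1,3)
    o=[]
    for du in(-30,30):
        pass
    U,V=np.meshgrid(np.arange(u-22,u+23),np.arange(v-17,v+18));B=unproj('top',U,V,d[V,U]).reshape(-1,3)
    print(n,np.median(P,0).round(4),'surround z',np.percentile(B[:,2],[10,25,50]).round(4))
E
```

```text
[[ 0.405 -0.    -0.914]
 [ 0.914 -0.     0.405]
 [-0.    -1.     0.   ]]
[[ 1.     0.     0.001  0.   ]
 [-0.001 -0.277  0.961 -0.143]
 [ 0.    -0.961 -0.277  0.07 ]
 [ 0.     0.     0.     1.   ]] [[294.3   0.  322.5]
 [  0.  294.3 196.7]
 [  0.    0.    1. ]] -0.020452192011476546
left [0.4417 0.3714 0.0079] surround z [-0.0048 -0.0023  0.0008]
fr [ 0.3763 -1.007   0.0086] surround z [-0.0086 -0.003   0.0009]
r [ 0.6484 -0.2885  0.0076] surround z [-0.0046 -0.0022  0.001 ]
c [ 0.4332 -0.267   0.0077] surround z [-0.0048 -0.0024  0.0009]
c2 [ 0.4299 -0.4068  0.008 ] surround z [-0.0043 -0.0019  0.0018]
red [0.8348 0.1492 0.0083] surround z [-0.0044 -0.0021  0.0009]
```

Emit:
play_rows([
  [[0.41,-0.61,0],[0,0,-1]],
  [[0.41,-0.61,0],[0,0,-1]],
  [[0.41,-0.61,0],[0,0,-1]],
  [[0.41,-0.61,0],[0,0,-1]],
  [[0.41,-0.61,0],[0,0,-1]],
  [[0.41,-0.61,0],[0,0,-1]],
  [[0.41,-0.61,0],[0,0,-1]],
], gripper=0)

```text
time: 2.68
tool_pos: [0.4372, 0.3734, 0.2314]
tcp_rot: [-1.551, -0.289, 0.289]
wrist_force: [-0.0, 0.4, -0.2]
width: 0.997
```

```bash
cat >> h.py <<'E'
def look(fn,f=1.4):
    s=bot.read_state();im,d=cams.read_camera('wrist')
    np.savez(fn+'.npz',im=im,d=d,pos=s['tool_pos'],rot=s['tcp_rot'])
    cv2.imwrite('pics/'+fn+'.png',np.clip(im[:,:,::-1].astype(float)*f,0,255).astype(np.uint8))
    R=Ro.from_rotvec(s['tcp_rot']).as_matrix()
    print('t',s['time'],'tcp',s['tool_pos'].round(4),'jaw',round(np.degrees(np.arctan2(R[1,0],R[0,0])),2),'down',R[:,1].round(3),'F',s['wrist_force'].round(1),'w',round(s['width'],3),'q',s['q'].round(2))
    return im,d,s
def rect(mask,d,s,name='wrist',zr=None):
    v,u=np.nonzero(mask);dd=d[v,u];k=dd>0
    P=unproj(name,u[k],v[k],dd[k],s)
    if zr is not None: P=P[(P[:,2]>zr[0])&(P[:,2]<zr[1])]
    (cx,cy),(w,h),a=cv2.minAreaRect((P[:,:2]*1000).astype(np.float32))
    if w<h: a+=90
    a=(a+90)%180-90
    return np.array([cx,cy]).round(1),sorted([round(w,1),round(h,1)]),round(a,1),P
E
python3 - <<'E'
from h import *
im,d,s=look('w1')
for r in cams.regions_of('wrist','coupon_1'):
    c,wh,a,P=rect(r['mask'],d,s); print(r['conf'],c,wh,'long axis deg',a,np.median(P[:,2]).round(4))
for r in cams.mark_of('wrist','coupon_1'): print(r['conf'],toworld('wrist',r['xyz'],s).round(4))
E
```

```text
t 2.675 tcp [0.4372 0.3734 0.2314] jaw 21.09 down [-0.     0.001 -1.   ] F [-0.   0.4 -0.2] w 0.997 q [0.66 0.08 1.82 0.   1.24 0.29]
0.88 [836.5 143.7] [72.0, 89.4] long axis deg 15.0 0.009
0.78 [442.8 373.5] [62.6, 93.8] long axis deg 80.8 0.0089
0.97 [8.353e-01 1.447e-01 5.000e-04]
0.63 [ 0.4395  0.3699 -0.0009]
```

View pics/w1.png

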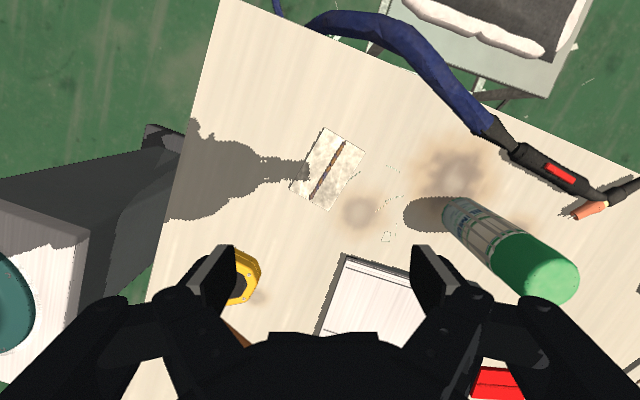

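Wrist view: the left coupon at (328,168), with its weld bead, is real: 8 mm high and the right size. Next, over the plate.

Emit:
play_rows([
  [[0.33,-0.6,0],[0,0,-0.47]],
  [[0.33,-0.6,0],[0,0,-0.47]],
  [[0.33,-0.6,0],[0,0,-0.47]],
  [[0.33,-0.6,0],[0,0,-0.47]],
  [[0.33,-0.6,0],[0,0,-0.47]],
  [[0.33,-0.6,0],[0,0,-0.47]],
])

```text
time: 3.58
tool_pos: [0.5698, 0.1327, 0.2311]
tcp_rot: [-1.571, 0.002, -0.001]
wrist_force: [-1.1, 0.7, -0.1]
width: 1.001
```

```bash
python3 - <<'E'
from h import *
im,d,s=look('w2')
for l in('plate_magnet','wedge'):
  for r in cams.regions_of('wrist',l):
    c,wh,a,P=rect(r['mask'],d,s); print(l,r['conf'],c,wh,'long axis deg',a,np.median(P[:,2]).round(4))
for l in('plate_magnet','wedge','edge_mid','bay_0'):
  for r in cams.mark_of('wrist',l): print(l,r['conf'],toworld('wrist',r['xyz'],s).round(4))
E
```

```text
t 3.575 tcp [0.5698 0.1327 0.2311] jaw -0.11 down [-0.  0. -1.] F [-1.1  0.7 -0.1] w 1.001 q [0.19 0.1  1.8  0.   1.24 0.19]
plate_magnet 0.8 [599.3 122.7] [50.1, 65.2] long axis deg -85.6 0.0417
wedge 0.91 [439.8 100. ] [143.2, 153.3] long axis deg 65.5 0.0185
plate_magnet 0.63 [0.5999 0.1255 0.0266]
wedge 0.61 [0.4238 0.0646 0.0035]
wedge 0.4 [0.5317 0.0551 0.0107]
edge_mid 0.87 [0.5328 0.0555 0.0092]
edge_mid 0.16 [0.5979 0.2189 0.0329]
bay_0 0.81 [0.6015 0.1116 0.0243]
bay_0 0.72 [ 0.6211 -0.0974  0.0304]
bay_0 0.62 [0.6068 0.005  0.0248]
bay_0 0.61 [0.5949 0.2206 0.0304]
```

View pics/w2.png

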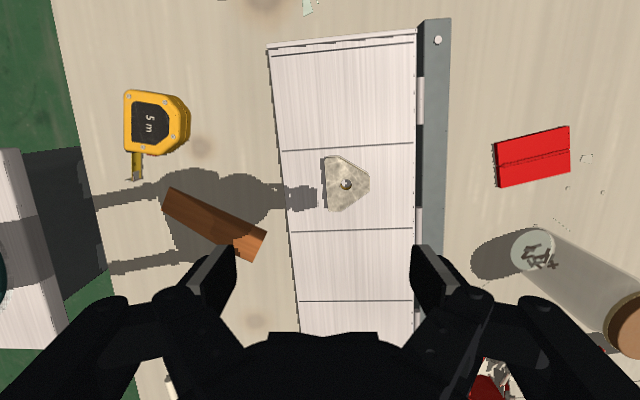

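```bash
python3 - <<'E'
from h import *
z=np.load('w2.npz');s={'tcp_rot':z['rot'],'tool_pos':z['pos']};d=z['d']
look('w3');_,d,s=look('w3')
r=cams.regions_of('wrist','plate_magnet')[0]
c,wh,a,P=rect(r['mask'],d,s)
for lo in np.arange(.57,.63,.006):
    k=(P[:,0]>=lo)&(P[:,0]<lo+.006)
    if k.sum()>3: print(round(lo,3),k.sum(),P[k][:,1].min().round(4),P[k][:,1].max().round(4),np.median(P[k][:,2]).round(4))
rs=cams.regions_of('wrist','wedge')[0]
c,wh,a,P=rect(rs['mask'],d,s,zr=(0.002,0.036));print(c,wh,a)
# wedge: top-face flat
k=P[:,2]>0.029;Q=P[k];print('flat',k.sum(),Q.mean(0).round(4),[x for x in cv2.minAreaRect((Q[:,:2]*1000).astype(np.float32))])
# pca
m=P[:,:2].mean(0);U,S,Vt=np.linalg.svd(P[:,:2]-m);print(m,Vt)
A=np.c_[P[~k][:,:2],np.ones((~k).sum())];print('slope',np.linalg.lstsq(A,P[~k][:,2],rcond=None)[0])
rp=cams.regions_of('wrist','plate')[0]
c,wh,a,P=rect(rp['mask'],d,s);print('plate',c,wh,a)
A=np.c_[P[:,:2],np.ones(len(P))];print(np.linalg.lstsq(A,P[:,2],rcond=None)[0])
E
```

```text
t 3.925 tcp [0.5688 0.1345 0.2313] jaw 0.08 down [-0.  0. -1.] F [ 0.5 -0.6 -0.2] w 0.995 q [0.19 0.09 1.8  0.   1.25 0.19]
t 3.975 tcp [0.5688 0.1343 0.2313] jaw 0.07 down [ 0.  0. -1.] F [ 0.8 -0.2  0.3] w 1.002 q [0.19 0.09 1.8  0.   1.25 0.19]
0.57 86 0.0985 0.1531 0.0401
0.576 279 0.0896 0.1535 0.0404
0.582 280 0.0907 0.1536 0.041
0.588 263 0.091 0.1535 0.0415
0.594 215 0.0935 0.1504 0.042
0.6 194 0.0978 0.1477 0.0427
0.606 183 0.1017 0.1442 0.0432
0.612 144 0.1071 0.1401 0.0437
0.618 102 0.112 0.1367 0.0444
0.624 9 0.1182 0.1274 0.045
[424.4  63. ] [37.6, 139.6] -27.2
flat 742 [0.4704 0.042  0.0313] [(465.6050720214844, 42.1022834777832), (36.417476654052734, 47.102943420410156), 63.59651565551758]
[0.4300871  0.06540164] [[ 0.90922124 -0.41631326]
 [-0.41631326 -0.90922124]]
slope [ 0.03260814 -0.27880607  0.02224669]
plate [606.4  81.2] [168.1, 402.4] -86.4
[ 0.09525328  0.00917733 -0.03169829]
```

Emit:
play_rows([
  [[0.078,-0.027,0],[0,0,0.09]],
  [[0.078,-0.027,-0.15],[0,0,0.09]],
  [[0.078,-0.027,-0.3],[0,0,0.09]],
  [[0.078,-0.027,-0.4],[0,0,0.09]],
  [[0.078,-0.027,-0.44],[0,0,0.09]],
  [[0.078,-0.027,-0.47],[0,0,0.09]],
  [[0.078,-0.027,-0.49],[0,0,0.09]],
  [[0.078,-0.027,-0.505],[0,0,0.09]],
  [[0.078,-0.027,-0.508],[0,0,0.09]],
  [[0.078,-0.027,-0.508],[0,0,0.09]],
])

```text
time: 5.42
tool_pos: [0.6009, 0.1225, 0.0287]
tcp_rot: [-1.57, -0.056, 0.054]
wrist_force: [-0.3, -0.4, 0.3]
width: 1.003
```

Emit:
play_rows([
  [[0,0,0],[0,0,0]],
  [[0,0,0],[0,0,0]],
  [[0,0,0],[0,0,0]],
  [[0,0,0],[0,0,0]],
  [[0,0,0],[0,0,0]],
  [[0,0,0],[0,0,0]],
  [[0,0,0],[0,0,0]],
  [[0,0,0],[0,0,0]],
], gripper=1, squeeze=50)

```text
time: 6.42
tool_pos: [0.6008, 0.1224, 0.029]
tcp_rot: [-1.57, -0.056, 0.055]
wrist_force: [-1.2, -0.2, 4.4]
width: 0.579
```

```bash
python3 - <<'E'
from h import *
look('w4')
E
```

```text
t 6.425 tcp [0.6008 0.1224 0.029 ] jaw 4.02 down [ 0.001  0.    -1.   ] F [-1.2 -0.2  4.4] w 0.579 q [ 0.16  0.34  1.91 -0.    0.89  0.09]
```

View pics/w4.png

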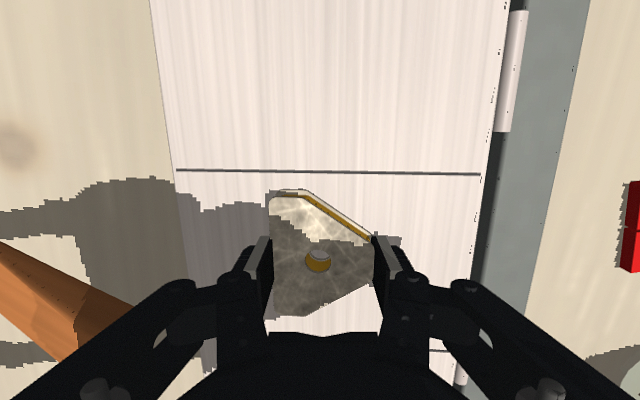

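The jaws hold the magnet by its base and apex, seen around (315,250). Lift and carry it.

Emit:
play_rows([
  [[0,0,0.05],[0,0,0]],
  [[0,0,0.15],[0,0,0]],
  [[0,0,0.25],[0,0,0]],
  [[-0.05,-0.15,0.3],[0,0,0]],
  [[-0.1,-0.3,0.3],[0,0,0]],
  [[-0.15,-0.45,0.3],[0,0,0]],
  [[-0.15,-0.6,0.3],[0,0,0]],
  [[-0.15,-0.75,0.3],[0,0,0]],
  [[-0.15,-0.9,0.3],[0,0,0]],
  [[-0.15,-1.0,0.3],[0,0,0]],
])

```text
time: 7.72
tool_pos: [0.5401, -0.2805, 0.149]
tcp_rot: [-1.571, -0.054, 0.053]
wrist_force: [0.5, 0.2, -1.5]
width: 0.577
```

Emit:
play_rows([
  [[0,-0.1,0],[0,0,0]],
  [[0,-0.13,-0.05],[0,0,0]],
  [[0,-0.13,-0.05],[0,0,0]],
])

```text
time: 8.1
tool_pos: [0.5384, -0.3286, 0.1254]
tcp_rot: [-1.567, -0.051, 0.057]
wrist_force: [-1.0, 1.0, -3.1]
width: 0.58
```

```bash
python3 - <<'E'
from h import *
im,d,s=look('w5')
for r in cams.regions_of('wrist','coupon_1'):
    c,wh,a,P=rect(r['mask'],d,s); print(r['conf'],c,wh,'long axis deg',a,np.median(P[:,2]).round(4))
E
```

```text
t 8.1 tcp [ 0.5384 -0.3286  0.1254] jaw 3.94 down [-0.004  0.003 -1.   ] F [-1.   1.  -3.1] w 0.58 q [-0.59  0.27  1.8   0.    1.08 -0.66]
0.89 [ 433.8 -267.3] [65.1, 93.9] long axis deg -77.7 0.0089
0.77 [ 651.7 -290.6] [64.9, 90.8] long axis deg 79.4 0.009
0.7 [ 457.4 -379.2] [74.8, 134.2] long axis deg 25.9 0.0088
```

View pics/w5.png

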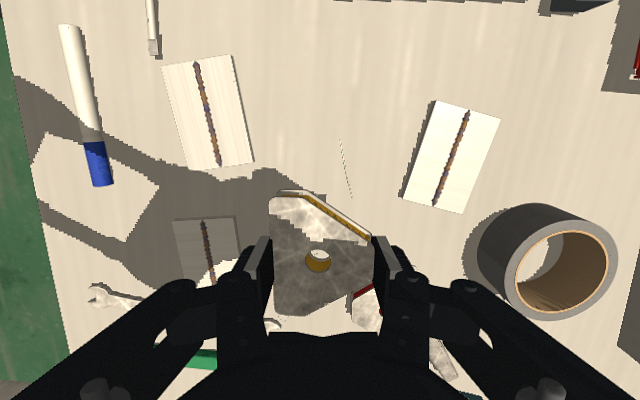

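Emit:
play_rows([
  [[0,0.075,-0.05],[0,0,0]],
  [[0,0.075,-0.15],[0,0,0]],
  [[0,0.075,-0.22],[0,0,0]],
  [[0,0.075,-0.26],[0,0,0]],
  [[0,0.075,-0.285],[0,0,0]],
  [[0,0.075,-0.3],[0,0,0]],
  [[0,0.075,-0.306],[0,0,0]],
  [[0,0.075,-0.306],[0,0,0]],
])

```text
time: 9.2
tool_pos: [0.5409, -0.3, 0.0063]
tcp_rot: [-1.571, -0.056, 0.054]
wrist_force: [0.8, -0.6, -1.9]
width: 0.578
```

Emit:
play_rows([
  [[0,0,-0.006],[0,0,0]],
  [[0,0,-0.008],[0,0,0]],
  [[0,0,-0.008],[0,0,0]],
])

```text
time: 9.57
tool_pos: [0.5413, -0.3003, 0.005]
tcp_rot: [-1.571, -0.056, 0.054]
wrist_force: [-2.6, 2.1, 8.3]
width: 0.573
```

Emit:
play_rows([
  [[0,0,0],[0,0,0]],
  [[0,0,0],[0,0,0]],
  [[0,0,0],[0,0,0]],
  [[0,0,0],[0,0,0]],
  [[0,0,0.08],[0,0,0]],
  [[0,0,0.2],[0,0,0]],
  [[0,0,0.35],[0,0,0]],
  [[0,0,0.5],[0,0,0]],
  [[0,0,0.5],[0,0,0]],
], gripper=0)

```text
time: 10.7
tool_pos: [0.5443, -0.3019, 0.2101]
tcp_rot: [-1.577, -0.064, 0.046]
wrist_force: [1.5, 0.0, 0.0]
width: 1.0
```

```bash
python3 - <<'E'
from h import *
im,d,s=look('w6')
for r in cams.regions_of('wrist','coupon_1'):
    c,wh,a,P=rect(r['mask'],d,s); print(r['conf'],c,wh,'long axis deg',a,np.median(P[:,2]).round(4))
E
```

```text
t 10.7 tcp [ 0.5443 -0.3019  0.2101] jaw 4.02 down [ 0.011 -0.007 -1.   ] F [1.5 0.  0. ] w 1.0 q [-0.55  0.17  1.76  0.    1.2  -0.62]
0.85 [ 442.6 -365.2] [84.0, 163.3] long axis deg 77.1 0.0087
0.68 [ 434.5 -267.5] [64.3, 90.6] long axis deg -77.8 0.0089
0.65 [ 651.1 -291.5] [64.1, 93.0] long axis deg 79.0 0.009
```

View pics/w6.png

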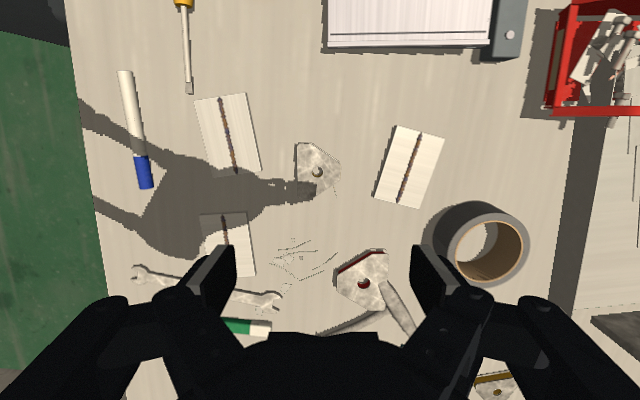

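The magnet is down flat at (317,165). Now the wedge.

Emit:
play_rows([
  [[-0.05,0.15,0],[0,0,0.2]],
  [[-0.1,0.3,0],[0,0,0.4]],
  [[-0.15,0.45,0],[0,0,0.6]],
  [[-0.2,0.6,0],[0,0,0.8]],
  [[-0.2,0.75,0],[0,0,1]],
  [[-0.2,0.86,0],[0,0,1]],
  [[-0.2,0.86,0],[0,0,1]],
  [[-0.2,0.86,0],[0,0,1]],
])

```text
time: 11.8
tool_pos: [0.4593, 0.0442, 0.2006]
tcp_rot: [-1.465, -0.666, 0.672]
wrist_force: [0.1, -0.5, 0.4]
width: 1.003
```

Emit:
play_rows([
  [[0,0,0],[0,0,0.2]],
  [[0,0,0],[0,0,0.36]],
  [[0,0,0],[0,0,0.36]],
  [[0,0,0],[0,0,0.36]],
])

```text
time: 12.3
tool_pos: [0.4603, 0.0435, 0.202]
tcp_rot: [-1.384, -0.881, 0.883]
wrist_force: [0.1, 0.3, -0.3]
width: 1.002
```

```bash
python3 - <<'E'
from h import *
im,d,s=look('w7')
rs=cams.regions_of('wrist','wedge')[0]
c,wh,a,P=rect(rs['mask'],d,s,zr=(0.002,0.036));print(rs['conf'],c,wh,a)
k=P[:,2]>0.0308;Q=P[k];print('flat',k.sum(),Q.mean(0).round(4),cv2.minAreaRect((Q[:,:2]*1000).astype(np.float32)))
for r in cams.mark_of('wrist','wedge')+cams.mark_of('wrist','edge_mid'): print(r['conf'],toworld('wrist',r['xyz'],s).round(4))
E
```

```text
t 12.3 tcp [0.4603 0.0435 0.202 ] jaw 65.01 down [-0.001 -0.    -1.   ] F [ 0.1  0.3 -0.3] w 1.002 q [ 0.04 -0.12  2.07 -0.    1.19 -1.09]
0.96 [424.4  62.6] [36.1, 139.3] -27.0
flat 909 [0.4701 0.0391 0.0319] ((468.30487060546875, 40.048011779785156), (34.98419189453125, 40.552616119384766), 60.71751403808594)
0.67 [0.4246 0.066  0.0031]
0.8 [0.532  0.0514 0.0135]
```

View pics/w7.png

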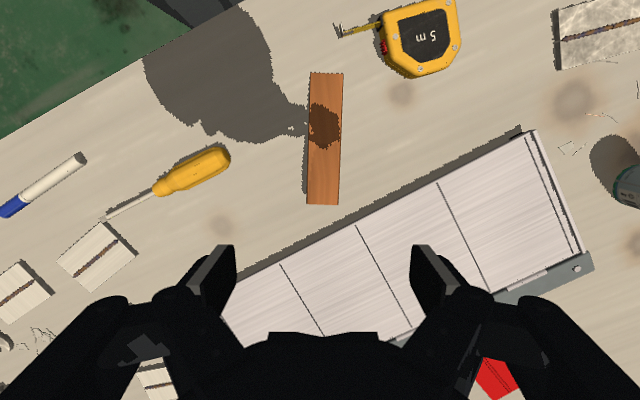

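Emit:
play_rows([
  [[0.035,-0.016,-0.05],[0,0,-0.044]],
  [[0.035,-0.016,-0.2],[0,0,-0.044]],
  [[0.035,-0.016,-0.33],[0,0,-0.044]],
  [[0.035,-0.016,-0.42],[0,0,-0.044]],
  [[0.035,-0.016,-0.46],[0,0,-0.044]],
  [[0.035,-0.016,-0.48],[0,0,-0.044]],
  [[0.035,-0.016,-0.485],[0,0,-0.044]],
  [[0.035,-0.016,-0.485],[0,0,-0.044]],
])

```text
time: 13.5
tool_pos: [0.4758, 0.038, 0.0097]
tcp_rot: [-1.396, -0.86, 0.857]
wrist_force: [0.0, 0.2, -0.2]
width: 1.0
```

Emit:
play_rows([
  [[0,0,0],[0,0,0]],
  [[0,0,0],[0,0,0]],
  [[0,0,0],[0,0,0]],
  [[0,0,0],[0,0,0]],
  [[0,0,0],[0,0,0]],
  [[0,0,0],[0,0,0]],
  [[0,0,0],[0,0,0]],
  [[0,0,0],[0,0,0]],
], gripper=1, squeeze=60)

```text
time: 14.5
tool_pos: [0.4753, 0.038, 0.0092]
tcp_rot: [-1.395, -0.86, 0.858]
wrist_force: [-0.3, -0.0, 6.7]
width: 0.409
```

Emit:
play_rows([
  [[0,0,0.1],[0,0,0]],
  [[0,0,0.25],[0,0,0]],
  [[-0.1,0.01,0.25],[0,0,-0.2]],
  [[-0.2,0.02,0.25],[0,0,-0.4]],
  [[-0.2,0.02,0.25],[0,0,-0.6]],
  [[-0.2,0.02,0.25],[0,0,-0.8]],
  [[-0.2,0.02,0.25],[0,0,-1]],
  [[-0.2,0.02,0.25],[0,0,-1]],
])

```text
time: 15.5
tool_pos: [0.3937, 0.046, 0.1079]
tcp_rot: [-1.556, -0.25, 0.252]
wrist_force: [0.2, -0.5, -1.3]
width: 0.405
```

Emit:
play_rows([
  [[0,0,0],[0,0,-0.2]],
  [[0,0,0],[0,0,-0.4]],
  [[0,0,0],[0,0,-0.6]],
  [[0,0,0],[0,0,-0.8]],
  [[0,0,0],[0,0,-1]],
  [[0,0,0],[0,0,-1]],
])

```text
time: 16.25
tool_pos: [0.394, 0.046, 0.1081]
tcp_rot: [-1.54, 0.364, -0.362]
wrist_force: [0.5, 0.6, -0.9]
width: 0.407
```

Emit:
play_rows([
  [[0,0,0],[0,0,-0.2]],
  [[0,0,0],[0,0,-0.4]],
  [[0,0,0],[0,0,-0.6]],
  [[0,0,0],[0,0,-0.8]],
  [[0,0,0],[0,0,-1]],
  [[0,0,0],[0,0,-1]],
])

```text
time: 17.0
tool_pos: [0.3942, 0.046, 0.1083]
tcp_rot: [-1.345, 0.968, -0.967]
wrist_force: [0.3, 0.3, -0.5]
width: 0.411
```

```bash
python3 - <<'E'
from h import *
look('w8')
E
```

```text
t 17.0 tcp [0.3942 0.046  0.1083] jaw -71.45 down [-0.001 -0.    -1.   ] F [ 0.3  0.3 -0.5] w 0.411 q [ 0.05 -0.16  2.29  0.    1.01  1.3 ]
```

Emit:
play_rows([
  [[-0.02,0,0],[0,0,-0.2]],
  [[-0.02,0,-0.05],[0,0,-0.33]],
  [[-0.02,0,-0.1],[0,0,-0.33]],
  [[-0.02,0,-0.15],[0,0,-0.33]],
  [[-0.02,0,-0.15],[0,0,-0.33]],
])

```text
time: 17.68
tool_pos: [0.3846, 0.0459, 0.047]
tcp_rot: [-1.241, 1.166, -1.161]
wrist_force: [-0.5, -0.6, -1.0]
width: 0.414
```

```bash
python3 - <<'E'
from h import *
im,d,s=look('w9')
for l in ('wedge','plate'):
  for rs in cams.regions_of('wrist',l):
    c,wh,a,P=rect(rs['mask'],d,s,zr=(-.02,0.09));print(l,rs['conf'],c,wh,a)
for r in cams.mark_of('wrist','edge_mid')+cams.mark_of('wrist','bay_0'): print(r['conf'],toworld('wrist',r['xyz'],s).round(4))
E
```

```text
t 17.675 tcp [0.3846 0.0459 0.047 ] jaw -86.4 down [-0.004 -0.    -1.   ] F [-0.5 -0.6 -1. ] w 0.414 q [ 0.05 -0.08  2.36  0.    0.87  1.56]
wedge 0.65 [420.  49.] [54.1, 193.6] 2.3
```

View pics/w9.png

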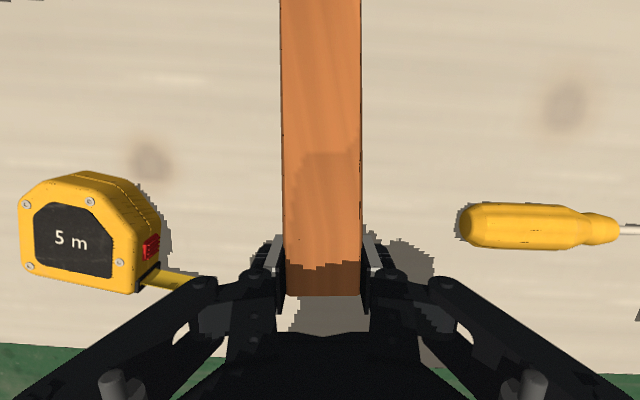

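Emit:
play_rows([
  [[0,0,-0.05],[0,0,0]],
  [[0,0,-0.08],[0,0,0]],
  [[0,0,-0.093],[0,0,0]],
  [[0,0,-0.093],[0,0,0]],
  [[0.04,0,-0.093],[0,0,0]],
  [[0.08,0.004,-0.093],[0,0,0]],
  [[0.12,0.008,-0.093],[0,0,0]],
  [[0.12,0.008,-0.093],[0,0,0]],
])

```text
time: 18.92
tool_pos: [0.4362, 0.0493, 0.0111]
tcp_rot: [-1.236, 1.165, -1.166]
wrist_force: [0.8, 0.5, -3.9]
width: 0.409
```

```bash
python3 - <<'E'
from h import *
save('scene','s1.png')
im=cv2.imread('pics/s1.png')[130:260,180:420];cv2.imwrite('pics/s1c.png',cv2.resize(im,None,fx=3.2,fy=3.2,interpolation=2))
look('w10')
E
```

```text
t 18.975 tcp [0.4359 0.0493 0.0112] jaw -86.6 down [ 0.001  0.    -1.   ] F [ 0.6  0.4 -3.9] w 0.405 q [0.06 0.08 2.28 0.   0.78 1.57]
```

View pics/w10.png

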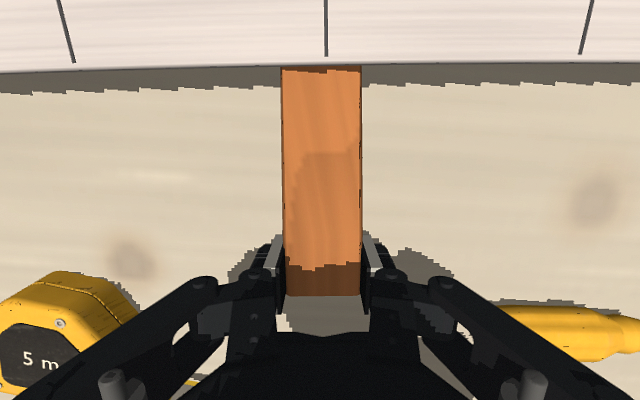

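View pics/s1c.png

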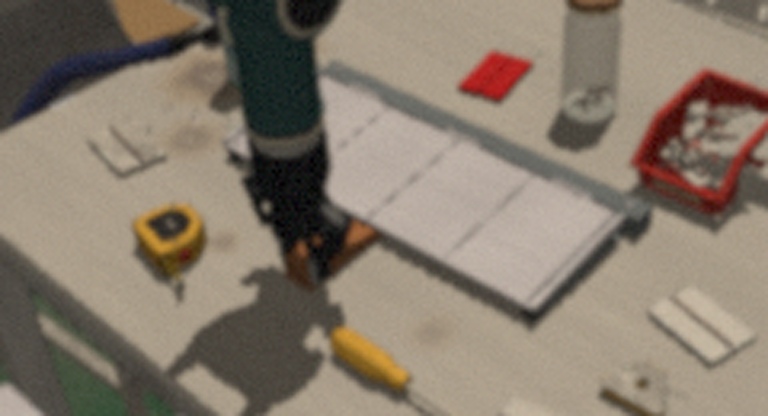

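Emit:
play_rows([
  [[0,0,-0.004],[0,0,0]],
  [[0.02,0.001,-0.005],[0,0,0]],
  [[0.04,0.003,-0.005],[0,0,0]],
  [[0.06,0.004,-0.005],[0,0,0]],
  [[0.08,0.005,-0.005],[0,0,0]],
  [[0.1,0.006,-0.005],[0,0,0]],
  [[0.12,0.008,-0.005],[0,0,0]],
  [[0.12,0.008,-0.005],[0,0,0]],
])

```text
time: 20.02
tool_pos: [0.4812, 0.0524, 0.0092]
tcp_rot: [-1.239, 1.167, -1.164]
wrist_force: [-4.8, 0.5, 3.0]
width: 0.41
```

```bash
cat >> h.py <<'E'
def tilt(n='top'):
    im,d=cams.read_camera(n);rs=cams.regions_of(n,'plate')
    for rp in rs[:1]:
        m=cv2.erode(rp['mask'].astype(np.uint8),np.ones((5,5)))
        v,u=np.nonzero(m);P=unproj(n,u,v,d[v,u])
        c=np.median(P[:,2]);P=P[abs(P[:,2]-c)<.02]
        th=.064;X=P[:,:2]@[np.cos(th),np.sin(th)]
        for _ in range(3):
            p=np.polyfit(X,P[:,2],1);e=abs(np.polyval(p,X)-P[:,2]);k=e<.004;X,P=X[k],P[k]
        print(n,rp['conf'],'slope',p[0].round(4),'n',len(P),'z front/back',np.polyval(p,[X.min(),X.max()]).round(4),X.min().round(3),X.max().round(3))
E
python3 - <<'E'
from h import *
look('w11')
tilt('top');tilt('scene');tilt('wrist')
E
```

```text
t 20.025 tcp [0.4812 0.0524 0.0092] jaw -86.6 down [-0.003 -0.    -1.   ] F [-4.8  0.5  3. ] w 0.41 q [ 0.06  0.16  2.19 -0.    0.79  1.57]
top 0.85 slope 0.0071 n 4027 z front/back [0.0318 0.0329] 0.531 0.681
scene 0.96 slope 0.0074 n 2121 z front/back [0.0317 0.0328] 0.531 0.675
wrist 0.63 slope 0.0096 n 112493 z front/back [0.0331 0.0337] 0.527 0.595
```

View pics/w11.png

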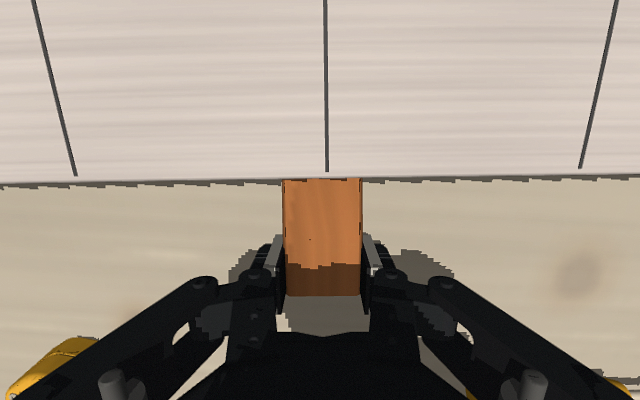

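Emit:
play_rows([
  [[0.006,0,0],[0,0,0]],
  [[0.013,0.001,0],[0,0,0]],
  [[0.013,0.001,0],[0,0,0]],
  [[0.013,0.001,0],[0,0,0]],
])

```text
time: 20.88
tool_pos: [0.4857, 0.0527, 0.0092]
tcp_rot: [-1.239, 1.168, -1.164]
wrist_force: [-7.1, 0.0, 5.0]
width: 0.411
```

```bash
python3 - <<'E'
from h import *
look('w12')
tilt('top');tilt('scene');tilt('wrist')
E
```

```text
t 20.875 tcp [0.4857 0.0527 0.0092] jaw -86.6 down [-0.004 -0.    -1.   ] F [-7.1  0.   5. ] w 0.411 q [ 0.06  0.17  2.18 -0.    0.79  1.57]
top 0.73 slope 0.0025 n 4052 z front/back [0.0327 0.0331] 0.529 0.684
scene 0.57 slope -0.0026 n 2088 z front/back [0.033  0.0326] 0.53 0.675
wrist 0.78 slope 0.0029 n 119288 z front/back [0.0342 0.0344] 0.528 0.599
```

Emit:
play_rows([
  [[0,0,0],[0,0,0]],
  [[0,0,0],[0,0,0]],
  [[0,0,0],[0,0,0]],
  [[0,0,0],[0,0,0]],
  [[-0.02,0,0.05],[0,0,0]],
  [[-0.03,0,0.15],[0,0,0]],
  [[-0.05,0,0.3],[0,0,0]],
  [[-0.1,0,0.45],[0,0,0]],
  [[-0.1,0,0.5],[0,0,0]],
  [[-0.1,0,0.5],[0,0,0]],
], gripper=0)

```text
time: 22.48
tool_pos: [0.4493, 0.0529, 0.2118]
tcp_rot: [-1.232, 1.161, -1.168]
wrist_force: [-0.3, -0.2, 0.1]
width: 1.001
```

```bash
python3 - <<'E'
from h import *
look('w13')
tilt('top');tilt('scene');
_,d,s=look('w13');tilt('wrist')
for r in cams.mark_of('wrist','edge_mid')+cams.mark_of('wrist','bay_0'): print(r['conf'],toworld('wrist',r['xyz'],s).round(4))
rs=cams.regions_of('wrist','wedge')[0];c,wh,a,P=rect(rs['mask'],d,s,zr=(-.02,0.09));print(c,wh,a,np.percentile(P[:,2],[5,50,95]))
E
```

```text
t 22.475 tcp [0.4493 0.0529 0.2118] jaw -86.61 down [ 0.006  0.    -1.   ] F [-0.3 -0.2  0.1] w 1.001 q [ 0.06 -0.16  2.08 -0.    1.21  1.57]
top 0.91 slope 0.0022 n 4317 z front/back [0.0328 0.0331] 0.531 0.681
scene 0.59 slope 0.0 n 2902 z front/back [0.0329 0.0329] 0.527 0.677
t 22.725 tcp [0.4465 0.0527 0.2071] jaw -86.61 down [-0.004 -0.    -1.   ] F [ 0.5  1.1 -0.8] w 1.0 q [ 0.06 -0.15  2.09 -0.    1.21  1.57]
wrist 0.67 slope 0.0031 n 45345 z front/back [0.0349 0.0352] 0.529 0.626
0.83 [0.5253 0.0516 0.0248]
0.98 [0.6074 0.007  0.0309]
0.95 [0.5994 0.1106 0.0311]
0.95 [ 0.6205 -0.0953  0.0352]
0.67 [0.5952 0.2179 0.0409]
[498.8  53.8] [41.1, 52.6] 3.4 [0.02691521 0.03115697 0.03284588]
```

View pics/w13.png

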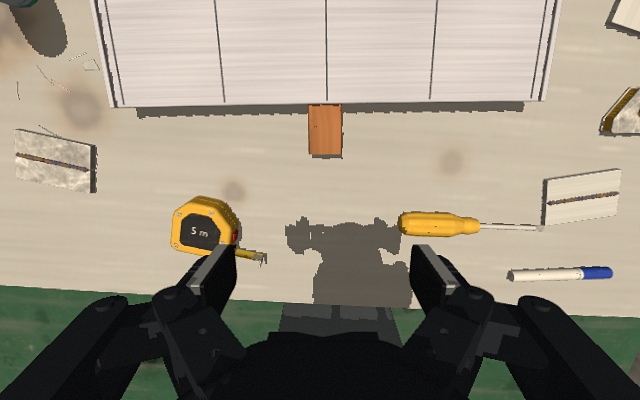

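```bash
python3 - <<'E'
from h import *
z=np.load('w13.npz');s={'tcp_rot':z['rot'],'tool_pos':z['pos']};d=z['d'];im=z['im'].astype(int).sum(2)
T=[]
for n,(a,b) in dict(l=((216,2),(224,98)),m=((326,2),(326,96)),r=((437,2),(430,96))).items():
    pts=[]
    for v in range(4,96,3):
        u0=a[0]+(b[0]-a[0])*(v-a[1])/(b[1]-a[1]);us=np.arange(int(u0)-6,int(u0)+7)
        w=np.clip(np.median(im[v,us])-im[v,us]-40,0,None)
        if w.sum()>0: pts.append(((w*us).sum()/w.sum(),v))
    p=np.array(pts);D=np.array([d[int(v)-2:int(v)+3,int(u)-6:int(u)+7].mean() for u,v in p])
    P=unproj('wrist',p[:,0],p[:,1],D,s)
    f=np.polyfit(P[:,0],P[:,1],1);print(n,len(p),'slope',f[0].round(4),'y at x=.605',np.polyval(f,.605).round(4),'z',P[:,2].mean().round(4),P[:,0].min().round(3),P[:,0].max().round(3))
E
```

```text
l 31 slope 0.0755 y at x=.605 0.164 z 0.0366 0.529 0.608
m 31 slope 0.0757 y at x=.605 0.0594 z 0.035 0.535 0.614
r 31 slope 0.0841 y at x=.605 -0.0452 z 0.0357 0.541 0.622
```

Emit:
play_rows([
  [[0.05,-0.1,0],[0,0,0.2]],
  [[0.15,-0.2,0],[0,0,0.4]],
  [[0.25,-0.3,0],[0,0,0.6]],
  [[0.35,-0.45,0],[0,0,0.8]],
  [[0.4,-0.6,0],[0,0,1]],
  [[0.4,-0.75,0],[0,0,1]],
  [[0.4,-0.86,0],[0,0,1]],
  [[0.4,-0.86,0],[0,0,1]],
])

```text
time: 24.02
tool_pos: [0.6072, -0.2952, 0.2086]
tcp_rot: [-1.495, 0.572, -0.572]
wrist_force: [-1.0, 0.2, 0.2]
width: 0.998
```

Emit:
play_rows([
  [[0.08,0,0],[0,0,0.2]],
  [[0.08,0,-0.05],[0,0,0.4]],
  [[0.08,0,-0.1],[0,0,0.6]],
  [[0.08,0,-0.1],[0,0,0.68]],
  [[0.08,0,-0.1],[0,0,0.68]],
  [[0.08,0,-0.1],[0,0,0.68]],
])

```text
time: 24.78
tool_pos: [0.64, -0.2906, 0.1697]
tcp_rot: [-1.566, 0.151, -0.152]
wrist_force: [0.6, 0.2, 0.1]
width: 0.998
```

```bash
cat >> h.py <<'E'
def coupons(fn):
    im,d,s=look(fn)
    for r in cams.regions_of('wrist','coupon_1'):
        c,wh,a,P=rect(r['mask'],d,s,zr=(.005,.06)); 
        print(round(r['conf'],2),c,wh,'long',a,'jaw',round((a%180)-90,1),'z',np.median(P[:,2]).round(4),'dxyz',(np.r_[c/1000,0]-s['tool_pos']).round(4)/.4)
E
python3 -c "
from h import *
coupons('w14')"
```

```text
t 24.775 tcp [ 0.64   -0.2906  0.1697] jaw -11.04 down [ 0.001 -0.    -1.   ] F [0.6 0.2 0.1] w 0.998 q [-0.46  0.36  1.6   0.    1.18 -0.27]
0.92 [ 429.2 -377.3] [30.9, 60.0] long 7.4 jaw -82.6 z 0.0087 dxyz [-0.527   -0.21675 -0.42425]
0.6 [ 649.4 -290.6] [59.5, 90.2] long 79.3 jaw -10.7 z 0.0089 dxyz [ 0.0235   0.      -0.42425]
0.58 [ 436.4 -268. ] [61.8, 89.6] long -78.4 jaw 11.6 z 0.0088 dxyz [-0.509    0.0565  -0.42425]
```

View pics/w14.png

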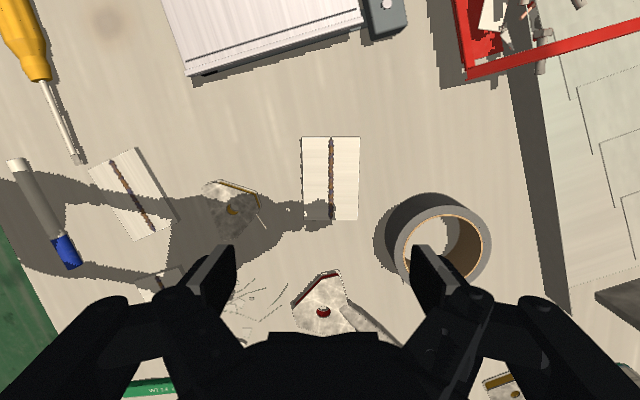

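Emit:
play_rows([
  [[0.0235,0,-0.1],[0,0,0.005]],
  [[0.0235,0,-0.25],[0,0,0.005]],
  [[0.0235,0,-0.34],[0,0,0.005]],
  [[0.0235,0,-0.39],[0,0,0.005]],
  [[0.0235,0,-0.415],[0,0,0.005]],
  [[0.0235,0,-0.427],[0,0,0.005]],
  [[0.0235,0,-0.428],[0,0,0.005]],
  [[0.0235,0,-0.428],[0,0,0.005]],
])

```text
time: 25.88
tool_pos: [0.6501, -0.2917, -0.0004]
tcp_rot: [-1.567, 0.146, -0.15]
wrist_force: [0.2, 0.2, -0.8]
width: 1.0
```

Emit:
play_rows([
  [[0,0,0],[0,0,0]],
  [[0,0,0],[0,0,0]],
  [[0,0,0],[0,0,0]],
  [[0,0,0],[0,0,0]],
  [[0,0,0],[0,0,0]],
  [[0,0,0],[0,0,0]],
], gripper=1, squeeze=50)

```text
time: 26.62
tool_pos: [0.65, -0.2916, -0.0006]
tcp_rot: [-1.566, 0.146, -0.149]
wrist_force: [-0.2, -0.6, 5.8]
width: 0.674
```

```bash
python3 -c "
from h import *
look('w15')"
```

```text
t 26.625 tcp [ 6.500e-01 -2.916e-01 -6.000e-04] jaw -10.78 down [ 0.002 -0.001 -1.   ] F [-0.2 -0.6  5.8] w 0.674 q [-0.46  0.54  1.69 -0.    0.92 -0.27]
```

View pics/w15.png

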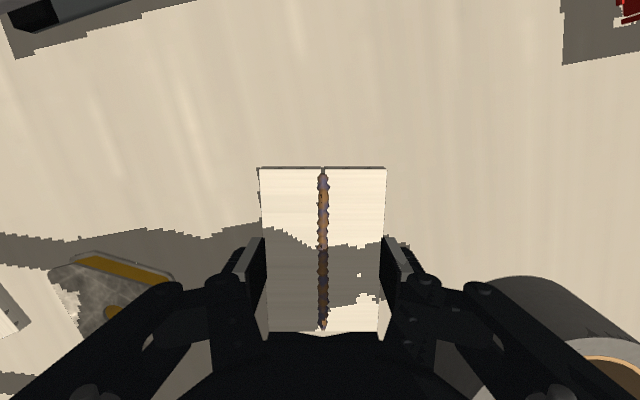

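Emit:
play_rows([
  [[0,0,0.05],[0,0,0]],
  [[0,0,0.15],[0,0,0.1]],
  [[-0.04,0.1,0.22],[0,0,0.2]],
  [[-0.083,0.23,0.22],[0,0,0.335]],
  [[-0.083,0.37,0.22],[0,0,0.335]],
  [[-0.083,0.483,0.22],[0,0,0.335]],
  [[-0.083,0.483,0.22],[0,0,0.335]],
  [[-0.083,0.483,0.22],[0,0,0.335]],
])

```text
time: 27.68
tool_pos: [0.6159, -0.098, 0.0865]
tcp_rot: [-1.571, -0.06, 0.059]
wrist_force: [0.7, -0.5, -1.4]
width: 0.67
```

```bash
python3 -c "
from h import *
coupons('w16')"
```

```text
t 27.675 tcp [ 0.6159 -0.098   0.0865] jaw 4.34 down [ 0.    -0.001 -1.   ] F [ 0.7 -0.5 -1.4] w 0.67 q [-0.2   0.29  1.85 -0.    1.   -0.27]
0.85 [ 617.3 -111. ] [87.5, 99.5] long -85.2 jaw 4.8 z 0.0343 dxyz [ 0.0035  -0.0325  -0.21625]
0.68 [ 445.1 -257.8] [41.7, 106.8] long -42.1 jaw 47.9 z 0.0085 dxyz [-0.427   -0.3995  -0.21625]
```

View pics/w16.png

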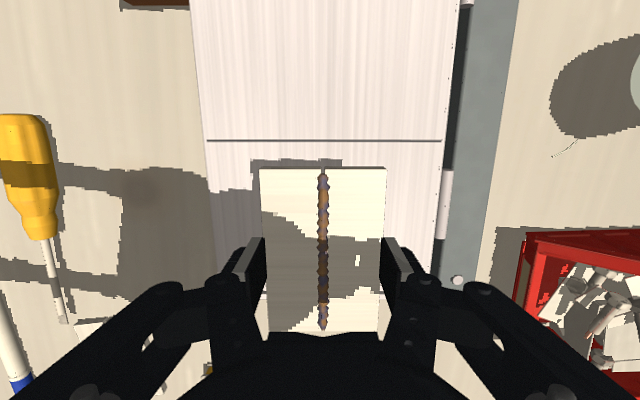

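Aligned with the bay. Lower: 0.0865 → 0.0345.

Emit:
play_rows([
  [[0.002,0.001,-0.05],[0,0,0]],
  [[0.002,0.001,-0.09],[0,0,0]],
  [[0.002,0.001,-0.115],[0,0,0]],
  [[0.002,0.001,-0.125],[0,0,0]],
  [[0.002,0.001,-0.13],[0,0,0]],
  [[0.002,0.001,-0.131],[0,0,0]],
  [[0.002,0.001,-0.131],[0,0,0]],
])

```text
time: 28.65
tool_pos: [0.6172, -0.0976, 0.0343]
tcp_rot: [-1.57, -0.06, 0.058]
wrist_force: [0.5, 1.7, -1.7]
width: 0.671
```

```bash
python3 -c "
from h import *
look('w17')"
```

```text
t 28.65 tcp [ 0.6172 -0.0976  0.0343] jaw 4.3 down [ 0.001 -0.    -1.   ] F [ 0.5  1.7 -1.7] w 0.671 q [-0.2   0.36  1.88 -0.    0.91 -0.27]
```

View pics/w17.png

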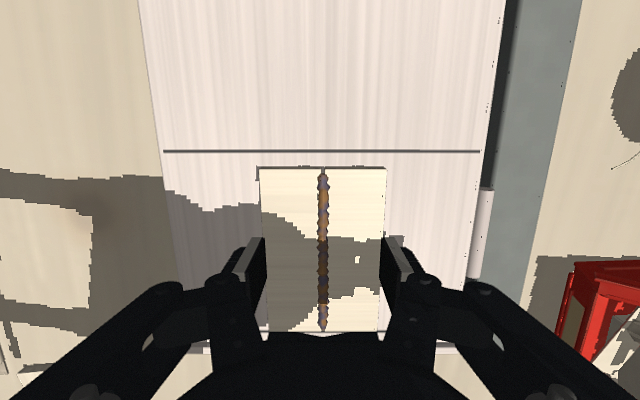

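Emit:
play_rows([
  [[0,0,-0.002],[0,0,0]],
  [[0,0,-0.003],[0,0,0]],
  [[0,0,-0.003],[0,0,0]],
])

```text
time: 29.08
tool_pos: [0.617, -0.0976, 0.0332]
tcp_rot: [-1.57, -0.059, 0.058]
wrist_force: [-1.9, 0.5, 3.1]
width: 0.672
```

Emit:
play_rows([
  [[0,0,0],[0,0,0]],
  [[0,0,0],[0,0,0]],
  [[0,0,0],[0,0,0]],
  [[0,0,0.02],[0,0,0]],
  [[0,0,0.1],[0,0,0]],
  [[0,0,0.2],[0,0,0]],
  [[0,0,0.3],[0,0,0]],
  [[0,0,0.35],[0,0,0]],
  [[0,0,0.35],[0,0,0]],
], gripper=0)

```text
time: 30.2
tool_pos: [0.618, -0.0978, 0.1746]
tcp_rot: [-1.571, -0.062, 0.056]
wrist_force: [0.4, 0.4, 0.7]
width: 1.002
```

```bash
python3 -c "
from h import *
coupons('w18');tilt('top')"
```

```text
t 30.2 tcp [ 0.618  -0.0978  0.1746] jaw 4.29 down [ 0.004 -0.001 -1.   ] F [0.4 0.4 0.7] w 1.002 q [-0.2   0.21  1.78 -0.    1.15 -0.27]
0.93 [ 430.9 -242.7] [40.0, 60.8] long 11.5 jaw -78.5 z 0.0086 dxyz [-0.46775 -0.36225 -0.4365 ]
0.92 [ 419.5 -393.6] [37.5, 62.5] long -82.2 jaw 7.8 z 0.0086 dxyz [-0.49625 -0.7395  -0.4365 ]
0.75 [617.8 -98.1] [59.4, 92.4] long -85.7 jaw 4.3 z 0.0428 dxyz [-0.0005  -0.00075 -0.4365 ]
top 0.65 slope 0.0006 n 3130 z front/back [0.0328 0.0329] 0.53 0.683
```

View pics/w18.png

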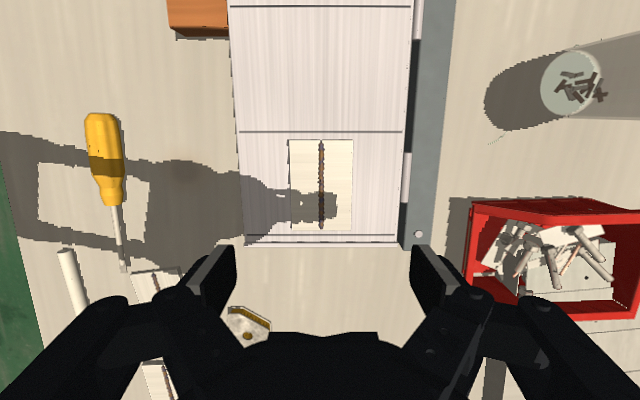

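Emit:
play_rows([
  [[-0.1,-0.1,0],[0,0,0.18]],
  [[-0.22,-0.22,0],[0,0,0.18]],
  [[-0.33,-0.33,0],[0,0,0.18]],
  [[-0.45,-0.42,0],[0,0,0.18]],
  [[-0.45,-0.42,0],[0,0,0.18]],
  [[-0.45,-0.42,0],[0,0,0.18]],
  [[-0.45,-0.42,0],[0,0,0.18]],
])

```text
time: 31.28
tool_pos: [0.4374, -0.2647, 0.172]
tcp_rot: [-1.563, -0.171, 0.171]
wrist_force: [-0.5, -1.0, 0.2]
width: 0.999
```

```bash
python3 -c "
from h import *
coupons('w19')"
```

```text
t 31.275 tcp [ 0.4374 -0.2647  0.172 ] jaw 12.47 down [-0.     0.001 -1.   ] F [-0.5 -1.   0.2] w 0.999 q [-0.59  0.    2.01  0.    1.13 -0.81]
0.94 [ 432.5 -406.8] [59.6, 91.3] long -82.2 jaw 7.8 z 0.0089 dxyz [-0.01225 -0.35525 -0.43   ]
0.84 [ 436.1 -267.5] [59.4, 90.5] long -77.5 jaw 12.5 z 0.0089 dxyz [-0.00325 -0.007   -0.43   ]
0.69 [620.8 -98.9] [69.5, 87.9] long -84.3 jaw 5.7 z 0.0431 dxyz [ 0.4585  0.4145 -0.43  ]
```

View pics/w19.png

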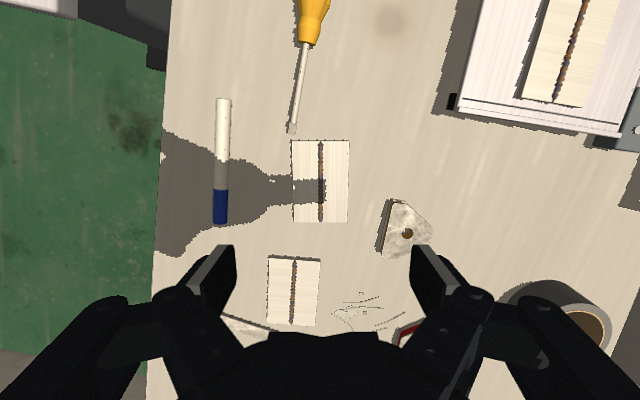

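Emit:
play_rows([
  [[-0.0035,-0.006,-0.1],[0,0,0]],
  [[-0.0035,-0.006,-0.25],[0,0,0]],
  [[-0.0035,-0.006,-0.34],[0,0,0]],
  [[-0.0035,-0.006,-0.39],[0,0,0]],
  [[-0.0035,-0.006,-0.415],[0,0,0]],
  [[-0.0035,-0.006,-0.43],[0,0,0]],
  [[-0.0035,-0.006,-0.434],[0,0,0]],
  [[-0.0035,-0.006,-0.434],[0,0,0]],
])

```text
time: 32.38
tool_pos: [0.4359, -0.2684, -0.0004]
tcp_rot: [-1.565, -0.171, 0.169]
wrist_force: [-0.0, -0.3, 0.2]
width: 0.999
```

Emit:
play_rows([
  [[0,0,0],[0,0,0]],
  [[0,0,0],[0,0,0]],
  [[0,0,0],[0,0,0]],
  [[0,0,0],[0,0,0]],
  [[0,0,0],[0,0,0]],
  [[0,0,0],[0,0,0]],
], gripper=1)

```text
time: 33.12
tool_pos: [0.4358, -0.2684, 0.0001]
tcp_rot: [-1.565, -0.17, 0.169]
wrist_force: [-0.7, 1.8, 5.3]
width: 0.673
```

Emit:
play_rows([
  [[0,0,0.05],[0,0,0]],
  [[0,0,0.2],[0,0,0]],
  [[0.08,0.12,0.3],[0,0,-0.1]],
  [[0.16,0.24,0.3],[0,0,-0.182]],
  [[0.24,0.36,0.3],[0,0,-0.182]],
  [[0.32,0.48,0.3],[0,0,-0.182]],
  [[0.4,0.6,0.3],[0,0,-0.182]],
  [[0.433,0.688,0.3],[0,0,-0.182]],
  [[0.433,0.688,0.22],[0,0,-0.182]],
  [[0.433,0.688,0.22],[0,0,-0.182]],
])

```text
time: 34.38
tool_pos: [0.6053, 0.0079, 0.0837]
tcp_rot: [-1.57, -0.053, 0.064]
wrist_force: [-0.4, -0.3, -1.3]
width: 0.667
```

```bash
python3 -c "
from h import *
look('w20')"
```

```text
t 34.375 tcp [0.6053 0.0079 0.0837] jaw 4.26 down [-0.007  0.    -1.   ] F [-0.4 -0.3 -1.3] w 0.667 q [-0.03  0.27  1.89 -0.    0.99 -0.1 ]
```

View pics/w20.png

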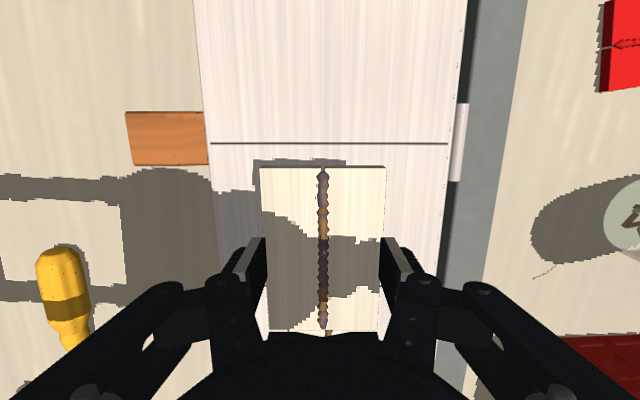

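Emit:
play_rows([
  [[0,0,-0.05],[0,0,0]],
  [[0,0,-0.09],[0,0,0]],
  [[0,0,-0.115],[0,0,0]],
  [[0,0,-0.125],[0,0,0]],
  [[0,0,-0.13],[0,0,0]],
  [[0,0,-0.131],[0,0,0]],
  [[0,0,-0.132],[0,0,0]],
  [[0,0,-0.132],[0,0,0]],
])

```text
time: 35.42
tool_pos: [0.6088, 0.0073, 0.0345]
tcp_rot: [-1.57, -0.058, 0.057]
wrist_force: [0.6, -0.1, -0.9]
width: 0.669
```

```bash
python3 -c "
from h import *
look('w21')"
```

```text
t 35.425 tcp [0.6088 0.0073 0.0345] jaw 4.21 down [ 0.001 -0.    -1.   ] F [ 0.6 -0.1 -0.9] w 0.669 q [-0.03  0.33  1.91 -0.    0.9  -0.1 ]
```

View pics/w21.png

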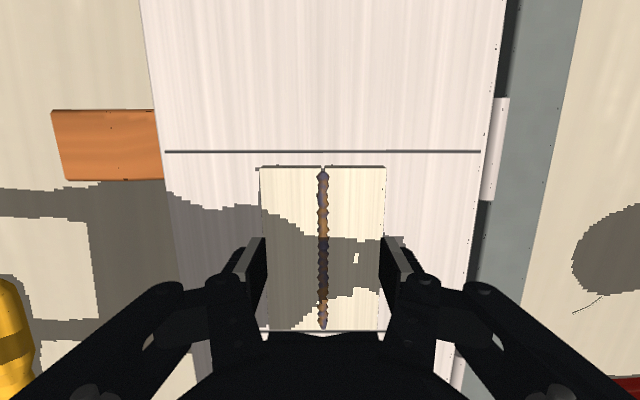

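Emit:
play_rows([
  [[0,0,-0.002],[0,0,0]],
  [[0,0,-0.003],[0,0,0]],
  [[0,0,-0.003],[0,0,0]],
])

```text
time: 35.85
tool_pos: [0.6088, 0.0072, 0.034]
tcp_rot: [-1.57, -0.058, 0.057]
wrist_force: [-3.4, 0.4, 5.5]
width: 0.668
```

Emit:
play_rows([
  [[0,0,0],[0,0,0]],
  [[0,0,0],[0,0,0]],
  [[0,0,0],[0,0,0]],
  [[0,0,0.02],[0,0,0]],
  [[0,0,0.1],[0,0,0]],
  [[0,0,0.2],[0,0,0]],
  [[0,0,0.3],[0,0,0]],
  [[0,0,0.35],[0,0,0]],
  [[0,0,0.35],[0,0,0]],
], gripper=0)

```text
time: 36.98
tool_pos: [0.6098, 0.0072, 0.1749]
tcp_rot: [-1.57, -0.061, 0.054]
wrist_force: [0.3, 0.9, -0.6]
width: 0.997
```

```bash
python3 -c "
from h import *
coupons('w22');tilt('top')"
```

```text
t 36.975 tcp [0.6098 0.0072 0.1749] jaw 4.2 down [ 0.004 -0.    -1.   ] F [ 0.3  0.9 -0.6] w 0.997 q [-0.03  0.18  1.81  0.    1.15 -0.1 ]
0.92 [617.8 -96.8] [59.3, 91.0] long -85.6 jaw 4.4 z 0.0427 dxyz [ 0.02    -0.26    -0.43725]
0.71 [836.6 148.5] [59.5, 92.1] long 14.2 jaw -75.8 z 0.0093 dxyz [ 0.567    0.35325 -0.43725]
0.62 [609.5   8.4] [59.4, 91.0] long -85.7 jaw 4.3 z 0.0428 dxyz [-0.00075  0.003   -0.43725]
top 0.7 slope 0.0026 n 2041 z front/back [0.0327 0.0331] 0.532 0.681
```

Emit:
play_rows([
  [[-0.04,-0.13,0],[0,0,0.08]],
  [[-0.09,-0.26,0],[0,0,0.08]],
  [[-0.14,-0.39,0],[0,0,0.08]],
  [[-0.2,-0.52,0],[0,0,0.08]],
  [[-0.26,-0.65,0],[0,0,0.08]],
  [[-0.32,-0.78,0],[0,0,0.08]],
  [[-0.38,-0.9,0],[0,0,0.08]],
  [[-0.43,-1,0],[0,0,0.08]],
  [[-0.43,-1,0],[0,0,0.08]],
  [[-0.43,-1,0],[0,0,0.08]],
])

```text
time: 38.42
tool_pos: [0.4359, -0.3919, 0.1713]
tcp_rot: [-1.566, -0.105, 0.107]
wrist_force: [0.4, 0.7, 0.3]
width: 1.003
```

```bash
python3 -c "
from h import *
coupons('w23')"
```

```text
t 38.425 tcp [ 0.4359 -0.3919  0.1713] jaw 7.76 down [-0.002  0.002 -1.   ] F [0.4 0.7 0.3] w 1.003 q [-0.78  0.14  1.86  0.    1.14 -0.91]
0.59 [ 432.6 -406.5] [59.5, 89.6] long -82.3 jaw 7.7 z 0.0089 dxyz [-0.00825 -0.0365  -0.42825]
```

View pics/w23.png

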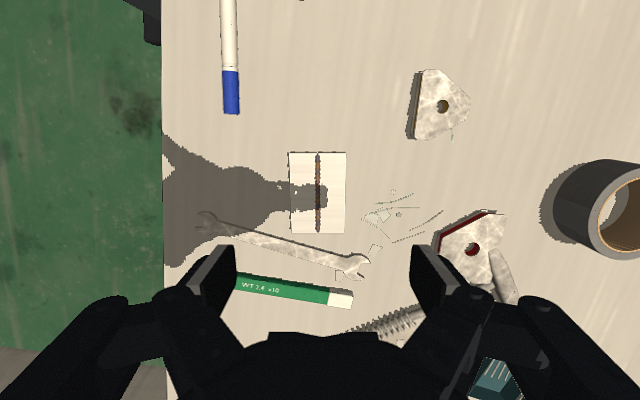

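Emit:
play_rows([
  [[-0.009,-0.035,-0.1],[0,0,0]],
  [[-0.009,-0.035,-0.25],[0,0,0]],
  [[-0.009,-0.035,-0.34],[0,0,0]],
  [[-0.009,-0.035,-0.39],[0,0,0]],
  [[-0.009,-0.035,-0.415],[0,0,0]],
  [[-0.009,-0.035,-0.43],[0,0,0]],
  [[-0.009,-0.035,-0.433],[0,0,0]],
  [[-0.009,-0.035,-0.433],[0,0,0]],
])

```text
time: 39.52
tool_pos: [0.4335, -0.4075, 0.0008]
tcp_rot: [-1.57, -0.108, 0.106]
wrist_force: [0.2, -0.2, -0.2]
width: 1.003
```

Emit:
play_rows([
  [[0,0,0],[0,0,0]],
  [[0,0,0],[0,0,0]],
  [[0,0,0],[0,0,0]],
  [[0,0,0],[0,0,0]],
  [[0,0,0],[0,0,0]],
  [[0,0,0],[0,0,0]],
], gripper=1)

```text
time: 40.28
tool_pos: [0.4333, -0.4074, 0.001]
tcp_rot: [-1.569, -0.107, 0.106]
wrist_force: [-1.1, 1.2, 5.5]
width: 0.668
```

Emit:
play_rows([
  [[0,0,0.05],[0,0,0]],
  [[0,0,0.2],[0,0,0]],
  [[0.05,0.12,0.3],[0,0,-0.077]],
  [[0.11,0.25,0.3],[0,0,-0.077]],
  [[0.17,0.38,0.3],[0,0,-0.077]],
  [[0.23,0.51,0.3],[0,0,-0.077]],
  [[0.29,0.64,0.3],[0,0,-0.077]],
  [[0.35,0.77,0.3],[0,0,-0.077]],
  [[0.4,0.9,0.3],[0,0,-0.077]],
  [[0.42,1,0.3],[0,0,-0.077]],
])

```text
time: 41.52
tool_pos: [0.6019, -0.0045, 0.121]
tcp_rot: [-1.57, -0.062, 0.059]
wrist_force: [0.1, -0.1, -2.1]
width: 0.668
```

Emit:
play_rows([
  [[0,0.12,0],[0,0,0]],
  [[0,0.22,0],[0,0,0]],
  [[0,0.298,0],[0,0,0]],
  [[0,0.298,-0.05],[0,0,0]],
  [[0,0.298,-0.08],[0,0,0]],
  [[0,0.298,-0.08],[0,0,0]],
])

```text
time: 42.28
tool_pos: [0.599, 0.1111, 0.0856]
tcp_rot: [-1.571, -0.055, 0.062]
wrist_force: [0.2, 0.4, -1.8]
width: 0.665
```

```bash
python3 -c "
from h import *
look('w24')"
```

```text
t 42.275 tcp [0.599  0.1111 0.0856] jaw 4.27 down [-0.004 -0.001 -1.   ] F [ 0.2  0.4 -1.8] w 0.665 q [ 0.14  0.27  1.88 -0.    0.99  0.07]
```

View pics/w24.png

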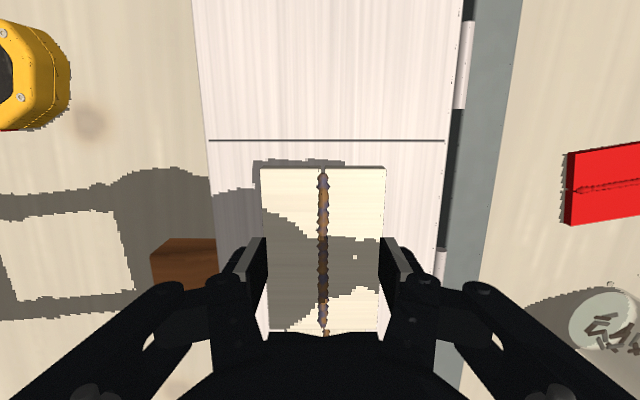

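Emit:
play_rows([
  [[0,0,-0.05],[0,0,0]],
  [[0,0,-0.09],[0,0,0]],
  [[0,0,-0.115],[0,0,0]],
  [[0,0,-0.125],[0,0,0]],
  [[0,0,-0.129],[0,0,0]],
  [[0,0,-0.131],[0,0,0]],
  [[0,0,-0.131],[0,0,0]],
])

```text
time: 43.2
tool_pos: [0.6013, 0.1125, 0.0358]
tcp_rot: [-1.57, -0.06, 0.059]
wrist_force: [-0.0, 0.2, -2.0]
width: 0.667
```

```bash
python3 -c "
from h import *
look('w25')"
```

```text
t 43.2 tcp [0.6013 0.1125 0.0358] jaw 4.34 down [ 0.001  0.    -1.   ] F [-0.   0.2 -2. ] w 0.667 q [0.14 0.33 1.91 0.   0.9  0.07]
```

View pics/w25.png

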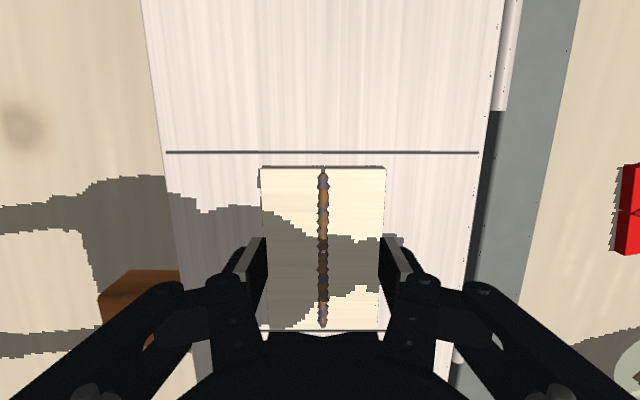

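Emit:
play_rows([
  [[0,0,-0.002],[0,0,0]],
  [[0,0,-0.004],[0,0,0]],
  [[0,0,-0.004],[0,0,0]],
])

```text
time: 43.62
tool_pos: [0.6013, 0.1125, 0.0349]
tcp_rot: [-1.57, -0.06, 0.059]
wrist_force: [-2.0, 0.4, 4.6]
width: 0.661
```

Emit:
play_rows([
  [[0,0,0],[0,0,0]],
  [[0,0,0],[0,0,0]],
  [[0,0,0],[0,0,0]],
  [[0,0,0.02],[0,0,0]],
  [[0,0,0.1],[0,0,0]],
  [[0,0,0.2],[0,0,0]],
  [[0,0,0.3],[0,0,0]],
  [[0,0,0.38],[0,0,0]],
  [[0,0,0.38],[0,0,0]],
], gripper=0)

```text
time: 44.75
tool_pos: [0.6035, 0.1128, 0.1902]
tcp_rot: [-1.569, -0.066, 0.053]
wrist_force: [-0.7, 0.9, 0.1]
width: 1.006
```

```bash
python3 -c "
from h import *
coupons('w26');tilt('top')"
```

```text
t 44.75 tcp [0.6035 0.1128 0.1902] jaw 4.33 down [ 0.008  0.001 -1.   ] F [-0.7  0.9  0.1] w 1.006 q [ 0.14  0.17  1.79 -0.    1.17  0.07]
0.9 [609.2   5.2] [60.8, 98.0] long -85.7 jaw 4.3 z 0.0427 dxyz [ 0.01425 -0.269   -0.4755 ]
0.75 [836.4 148.8] [59.6, 91.1] long 14.2 jaw -75.8 z 0.0092 dxyz [ 0.58225  0.09    -0.4755 ]
0.65 [603.1 111.5] [61.2, 93.3] long -85.7 jaw 4.3 z 0.0428 dxyz [-0.001   -0.00325 -0.4755 ]
0.55 [615.2 -62.5] [22.4, 62.4] long 5.1 jaw -84.9 z 0.0425 dxyz [ 0.02925 -0.43825 -0.4755 ]
top 0.58 slope 0.0022 n 1280 z front/back [0.0327 0.033 ] 0.533 0.68
```

Emit:
play_rows([
  [[-0.1,0.05,0],[0,0,-0.1]],
  [[-0.2,0.15,0],[0,0,-0.2]],
  [[-0.3,0.27,0],[0,0,-0.3]],
  [[-0.39,0.4,0],[0,0,-0.3]],
  [[-0.39,0.53,0],[0,0,-0.3]],
  [[-0.39,0.64,0],[0,0,-0.3]],
  [[-0.39,0.64,0],[0,0,-0.3]],
  [[-0.39,0.64,0],[0,0,-0.3]],
])

```text
time: 45.95
tool_pos: [0.4439, 0.3675, 0.1839]
tcp_rot: [-1.57, 0.127, -0.123]
wrist_force: [0.5, -0.6, -1.3]
width: 0.999
```

```bash
python3 -c "
from h import *
coupons('w27')"
```

```text
t 45.95 tcp [0.4439 0.3675 0.1839] jaw -9.13 down [-0.003 -0.003 -1.   ] F [ 0.5 -0.6 -1.3] w 0.999 q [ 0.65  0.12  1.87 -0.    1.16  0.81]
0.96 [615.1  90.5] [46.0, 58.9] long 73.1 jaw -16.9 z 0.0427 dxyz [ 0.428   -0.6925  -0.45975]
0.94 [442.8 374.8] [59.7, 89.8] long 80.7 jaw -9.3 z 0.0089 dxyz [-0.00275  0.01825 -0.45975]
0.94 [808.6 142. ] [35.8, 61.7] long -77.5 jaw 12.5 z 0.0089 dxyz [ 0.91175 -0.56375 -0.45975]
0.71 [612.6  52.5] [6.0, 47.5] long 2.2 jaw -87.8 z 0.0377 dxyz [ 0.42175 -0.7875  -0.45975]
```

View pics/w27.png

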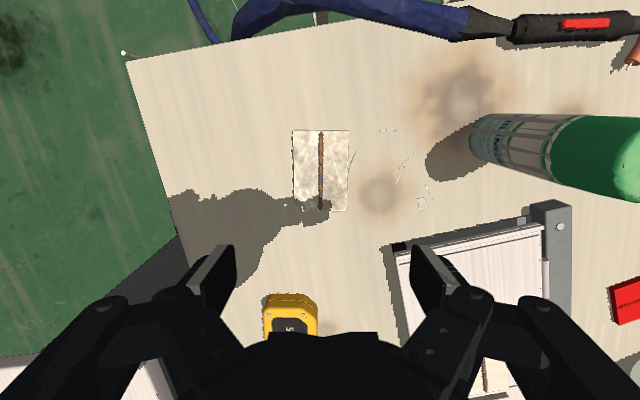

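Emit:
play_rows([
  [[-0.005,0.016,-0.1],[0,0,0]],
  [[-0.005,0.016,-0.25],[0,0,0]],
  [[-0.005,0.016,-0.36],[0,0,0]],
  [[-0.005,0.016,-0.42],[0,0,0]],
  [[-0.005,0.016,-0.45],[0,0,0]],
  [[-0.005,0.016,-0.463],[0,0,0]],
  [[-0.005,0.016,-0.466],[0,0,0]],
  [[-0.005,0.016,-0.466],[0,0,0]],
  [[-0.005,0.016,-0.466],[0,0,0]],
])

```text
time: 47.18
tool_pos: [0.4435, 0.3754, 0.0003]
tcp_rot: [-1.566, 0.124, -0.127]
wrist_force: [-0.2, -0.2, 1.0]
width: 1.003
```

Emit:
play_rows([
  [[0,0,0],[0,0,0]],
  [[0,0,0],[0,0,0]],
  [[0,0,0],[0,0,0]],
  [[0,0,0],[0,0,0]],
  [[0,0,0],[0,0,0]],
  [[0,0,0],[0,0,0]],
], gripper=1)

```text
time: 47.92
tool_pos: [0.4433, 0.3752, 0.0002]
tcp_rot: [-1.566, 0.125, -0.126]
wrist_force: [-1.2, -0.4, 5.1]
width: 0.671
```

Emit:
play_rows([
  [[0,0,0.05],[0,0,0]],
  [[0,0,0.15],[0,0,0]],
  [[0,0,0.25],[0,0,0]],
  [[0,0,0.3],[0,0,0]],
  [[0,0,0.3],[0,0,0]],
])

```text
time: 48.55
tool_pos: [0.444, 0.3757, 0.1214]
tcp_rot: [-1.564, 0.123, -0.128]
wrist_force: [1.0, -0.2, -1.7]
width: 0.668
```

```bash
python3 -c "
from h import *
look('w28')"
```

```text
t 48.55 tcp [0.444  0.3757 0.1214] jaw -9.17 down [ 0.003  0.003 -1.   ] F [ 1.  -0.2 -1.7] w 0.668 q [ 0.66  0.18  1.92 -0.    1.04  0.82]
```

View pics/w28.png

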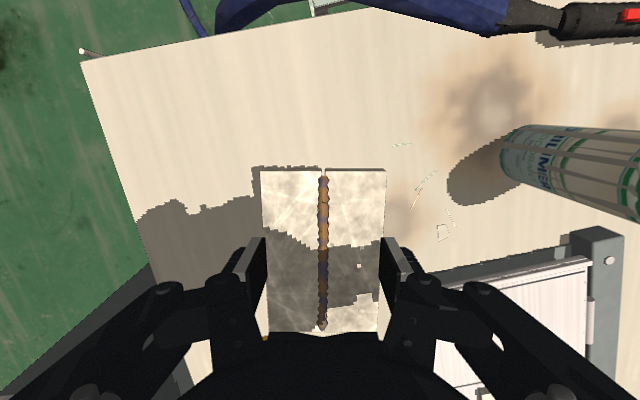

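Emit:
play_rows([
  [[0,-0.1,0],[0,0,0.1]],
  [[0.05,-0.22,0],[0,0,0.2]],
  [[0.1,-0.34,0],[0,0,0.3]],
  [[0.2,-0.398,0],[0,0,0.3]],
  [[0.3,-0.398,0],[0,0,0.3]],
  [[0.373,-0.398,0],[0,0,0.3]],
  [[0.373,-0.398,-0.05],[0,0,0.3]],
  [[0.373,-0.398,-0.08],[0,0,0.3]],
  [[0.373,-0.398,-0.08],[0,0,0.3]],
])

```text
time: 49.72
tool_pos: [0.5885, 0.2149, 0.0837]
tcp_rot: [-1.572, -0.054, 0.065]
wrist_force: [0.3, -0.7, -1.0]
width: 0.666
```

```bash
python3 -c "
from h import *
look('w29')"
```

```text
t 49.725 tcp [0.5885 0.2149 0.0837] jaw 4.37 down [-0.007 -0.002 -1.   ] F [ 0.3 -0.7 -1. ] w 0.666 q [0.31 0.31 1.84 0.   1.   0.23]
```

View pics/w29.png

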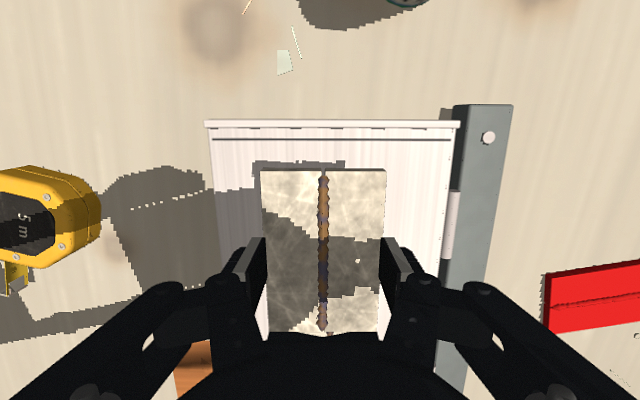

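Emit:
play_rows([
  [[0,0,-0.05],[0,0,0]],
  [[0,0,-0.09],[0,0,0]],
  [[0,0,-0.115],[0,0,0]],
  [[0,0,-0.125],[0,0,0]],
  [[0,0,-0.13],[0,0,0]],
  [[0,0,-0.131],[0,0,0]],
  [[0,0,-0.131],[0,0,0]],
])

```text
time: 50.65
tool_pos: [0.5925, 0.2157, 0.0354]
tcp_rot: [-1.57, -0.06, 0.059]
wrist_force: [-0.2, 0.8, -1.3]
width: 0.67
```

```bash
python3 -c "
from h import *
look('w30')"
```

```text
t 50.65 tcp [0.5925 0.2157 0.0354] jaw 4.33 down [ 0.001  0.    -1.   ] F [-0.2  0.8 -1.3] w 0.67 q [0.31 0.36 1.86 0.   0.91 0.23]
```

View pics/w30.png

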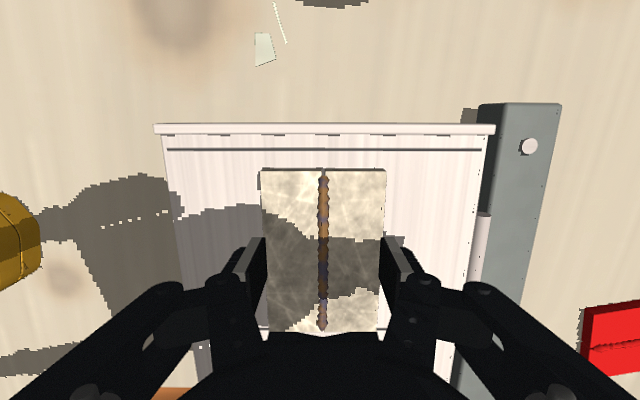

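Emit:
play_rows([
  [[0,0.002,-0.002],[0,0,0]],
  [[0,0.002,-0.004],[0,0,0]],
  [[0,0.002,-0.004],[0,0,0]],
])

```text
time: 51.08
tool_pos: [0.5924, 0.2166, 0.0341]
tcp_rot: [-1.57, -0.06, 0.059]
wrist_force: [-2.5, -0.1, 4.5]
width: 0.669
```

Emit:
play_rows([
  [[0,0,0],[0,0,0]],
  [[0,0,0],[0,0,0]],
  [[0,0,0],[0,0,0]],
  [[0,0,0.02],[0,0,0]],
  [[0,0,0.1],[0,0,0]],
  [[0,0,0.2],[0,0,0]],
  [[0,0,0.3],[0,0,0]],
  [[-0.05,-0.1,0.4],[0,0,0]],
  [[-0.2,-0.3,0.45],[0,0,0]],
  [[-0.3,-0.4,0.45],[0,0,0]],
], gripper=0)

```text
time: 52.32
tool_pos: [0.4941, 0.0797, 0.2129]
tcp_rot: [-1.57, -0.063, 0.057]
wrist_force: [0.3, -1.0, 0.4]
width: 0.999
```

Emit:
play_rows([
  [[-0.1,0,0.02],[0,0,0]],
  [[-0.15,0,0.05],[0,0,0]],
  [[-0.15,0,0.05],[0,0,0]],
  [[-0.15,0,0.05],[0,0,0]],
  [[-0.15,0,0.05],[0,0,0]],
])

```text
time: 52.95
tool_pos: [0.4344, 0.081, 0.2302]
tcp_rot: [-1.57, -0.059, 0.06]
wrist_force: [0.6, -0.3, -0.0]
width: 0.999
```

```bash
python3 - <<'E'
from h import *
look('w31')
tilt('top');tilt('scene')
im,d=save('top','t2.png')
b=np.clip(im[120:300,150:450,::-1].astype(float)*1.6,0,255).astype(np.uint8);cv2.imwrite('pics/t2c.png',cv2.resize(b,None,fx=2.6,fy=2.6,interpolation=2))
for r in cams.regions_of('top','coupon_1'):
    c,wh,a,P=rect(r['mask'],d,None,'top',zr=(.03,.06)) if 1 else 0
    print(r['conf'],c,wh,a,np.median(P[:,2]).round(4))
for l in('plate_magnet','coupon_1','wedge','marker','screwdriver','measure','spray','magnet','bay_0'):
    print(l,[(round(r['conf'],2),toworld('top',r['xyz']).round(3).tolist()) for r in cams.mark_of('top',l)])
E
```

```text
t 52.95 tcp [0.4344 0.081  0.2302] jaw 4.35 down [-0.001 -0.    -1.   ] F [ 0.6 -0.3 -0. ] w 0.999 q [ 0.13 -0.19  2.08 -0.    1.26  0.05]
top 0.83 slope 0.001 n 2313 z front/back [0.0329 0.0331] 0.531 0.683
scene 0.7 slope 0.0005 n 1144 z front/back [0.0328 0.0328] 0.529 0.677
0.87 [600.1 114.5] [59.7, 89.6] -85.6 0.0415
0.74 [609.6   8.2] [64.0, 93.2] -85.9 0.0411
0.68 [561.6 226.6] [57.9, 92.8] 88.4 0.0417
0.67 [0. 0.] [0.0, 0.0] 0.0 nan
0.56 [615.8 -96.5] [59.0, 91.7] -86.0 0.0416
plate_magnet [(0.64, [0.607, -0.445, -0.003]), (0.48, [0.542, -0.302, 0.001])]
coupon_1 [(0.82, [0.6, 0.116, 0.035]), (0.78, [0.616, -0.1, 0.033]), (0.78, [0.564, 0.23, 0.028]), (0.78, [0.836, 0.148, -0.0]), (0.72, [0.608, 0.008, 0.034])]
wedge [(0.43, [0.538, 0.059, -0.002])]
marker [(0.46, [0.33, -0.267, -0.001])]
screwdriver [(0.83, [0.397, -0.136, 0.001]), (0.53, [0.537, 0.056, -0.002])]
measure [(0.5, [0.604, 0.115, 0.028]), (0.47, [0.368, 0.174, -0.002]), (0.29, [0.563, 0.226, 0.031])]
spray [(0.72, [0.631, 0.382, -0.005])]
magnet [(0.73, [0.611, -0.446, -0.0]), (0.25, [0.397, -0.138, 0.002])]
bay_0 [(0.98, [0.6, 0.116, 0.026]), (0.97, [0.619, -0.098, 0.034]), (0.89, [0.609, 0.007, 0.03]), (0.55, [0.593, 0.216, 0.032])]
  return _methods._mean(a, axis=axis, dtype=dtype,
  ret = ret.dtype.type(ret / rcount)
```

View pics/t2c.png

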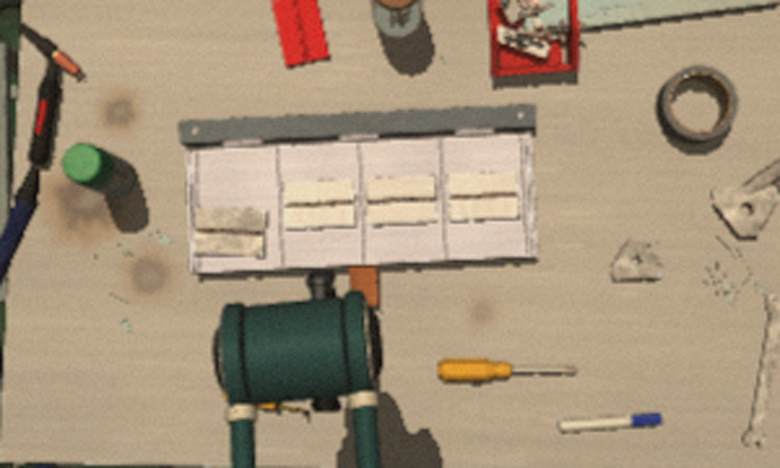

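The last coupon was knocked after placing: it now lies near (.562,.227), seen at (230,232) in the crop. I'll look closely and mend it.

Emit:
play_rows([
  [[0.1,0.1,0],[0,0,-0.06]],
  [[0.2,0.2,0],[0,0,-0.13]],
  [[0.31,0.3,-0.05],[0,0,-0.13]],
  [[0.31,0.36,-0.1],[0,0,-0.13]],
  [[0.31,0.36,-0.1],[0,0,-0.13]],
  [[0.31,0.36,-0.1],[0,0,-0.13]],
])

```text
time: 54.5
tool_pos: [0.5578, 0.2244, 0.191]
tcp_rot: [-1.571, 0.02, -0.021]
wrist_force: [0.3, -0.3, 1.2]
width: 1.003
```

```bash
python3 -c "
from h import *
coupons('w32')"
```

```text
t 54.5 tcp [0.5578 0.2244 0.191 ] jaw -1.5 down [ 0. -0. -1.] F [ 0.3 -0.3  1.2] w 1.003 q [ 0.34  0.15  1.81 -0.    1.18  0.37]
0.97 [563.6 225.7] [59.4, 91.4] long 88.7 jaw -1.3 z 0.0427 dxyz [ 0.0145   0.00325 -0.4775 ]
0.64 [836.6 149.3] [60.5, 91.9] long 14.2 jaw -75.8 z 0.0092 dxyz [ 0.697   -0.18775 -0.4775 ]
0.63 [603.5 109.6] [61.9, 98.9] long -85.4 jaw 4.6 z 0.0427 dxyz [ 0.11425 -0.287   -0.4775 ]
0.6 [606.9  39. ] [30.1, 60.5] long 2.7 jaw -87.3 z 0.0424 dxyz [ 0.12275 -0.4635  -0.4775 ]
```

View pics/w32.png

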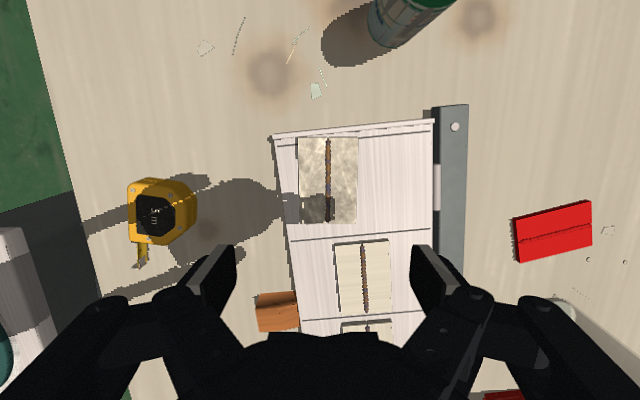

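Emit:
play_rows([
  [[0.0145,0.003,-0.1],[0,0,0]],
  [[0.0145,0.003,-0.22],[0,0,0]],
  [[0.0145,0.003,-0.31],[0,0,0]],
  [[0.0145,0.003,-0.35],[0,0,0]],
  [[0.0145,0.003,-0.375],[0,0,0]],
  [[0.0145,0.003,-0.387],[0,0,0]],
  [[0.0145,0.003,-0.39],[0,0,0]],
  [[0.0145,0.003,-0.39],[0,0,0]],
])

```text
time: 55.6
tool_pos: [0.5644, 0.2264, 0.0356]
tcp_rot: [-1.57, 0.019, -0.022]
wrist_force: [-1.0, 0.7, -0.0]
width: 1.0
```

Emit:
play_rows([
  [[0,0,0],[0,0,0]],
  [[0,0,0],[0,0,0]],
  [[0,0,0],[0,0,0]],
  [[0,0,0],[0,0,0]],
  [[0,0,0],[0,0,0]],
  [[0,0,0],[0,0,0]],
], gripper=1)

```text
time: 56.35
tool_pos: [0.5641, 0.2263, 0.0359]
tcp_rot: [-1.57, 0.02, -0.021]
wrist_force: [-1.8, -0.2, 6.1]
width: 0.659
```

Emit:
play_rows([
  [[0,0,0.03],[0,0,0]],
  [[0,0,0.06],[0,0,0]],
  [[0.03,-0.01,0.06],[0,0,0.06]],
  [[0.073,-0.023,0.06],[0,0,0.13]],
  [[0.073,-0.023,0.06],[0,0,0.13]],
  [[0.073,-0.023,0.03],[0,0,0.13]],
  [[0.073,-0.023,0.01],[0,0,0.13]],
  [[0.073,-0.023,0.002],[0,0,0.13]],
  [[0.073,-0.023,0.002],[0,0,0.13]],
])

```text
time: 57.48
tool_pos: [0.5914, 0.2168, 0.036]
tcp_rot: [-1.571, -0.057, 0.062]
wrist_force: [-5.8, -2.3, 7.4]
width: 0.657
```

```bash
python3 -c "
from h import *
look('w33')"
```

```text
t 57.475 tcp [0.5914 0.2168 0.036 ] jaw 4.34 down [-0.003 -0.001 -1.   ] F [-5.8 -2.3  7.4] w 0.657 q [0.31 0.36 1.86 0.   0.92 0.24]
```

View pics/w33.png

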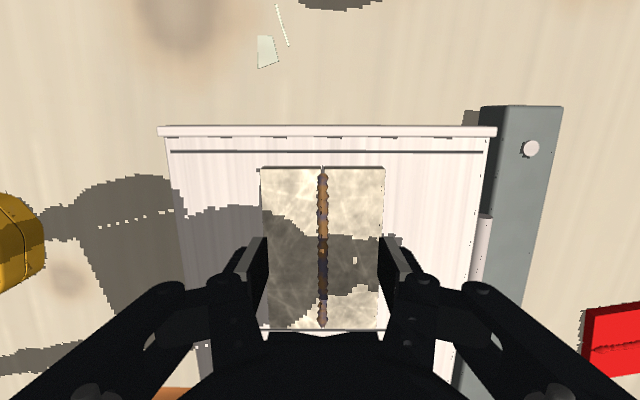

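Emit:
play_rows([
  [[0,0,0],[0,0,0]],
  [[0,0,0],[0,0,0]],
  [[0,0,0],[0,0,0]],
  [[0,0,0],[0,0,0]],
  [[0,0,0.03],[0,0,0]],
  [[0,0,0.12],[0,0,0]],
  [[0,0,0.25],[0,0,0]],
  [[0,0,0.35],[0,0,0]],
  [[-0.1,-0.15,0.45],[0,0,0]],
  [[-0.2,-0.3,0.45],[0,0,0]],
], gripper=0)

```text
time: 58.78
tool_pos: [0.5298, 0.1196, 0.2168]
tcp_rot: [-1.569, -0.067, 0.055]
wrist_force: [-0.1, -1.0, -0.1]
width: 1.0
```

Emit:
play_rows([
  [[-0.1,0,0.02],[0,0,0]],
  [[-0.2,0,0.05],[0,0,0]],
  [[-0.2,0,0.05],[0,0,0]],
  [[-0.2,0,0.05],[0,0,0]],
  [[-0.2,0,0.05],[0,0,0]],
])

```text
time: 59.4
tool_pos: [0.4489, 0.1198, 0.2324]
tcp_rot: [-1.57, -0.06, 0.059]
wrist_force: [0.4, -0.3, -0.2]
width: 0.998
```

```bash
cat > chk.py <<'E'
from h import *
import sys
look('w_'+sys.argv[1])
tilt('top');tilt('scene')
im,d=save('top','t%s.png'%sys.argv[1])
b=np.clip(im[120:300,150:450,::-1].astype(float)*1.6,0,255).astype(np.uint8);cv2.imwrite('pics/t%sc.png'%sys.argv[1],cv2.resize(b,None,fx=2.6,fy=2.6,interpolation=2))
for r in cams.regions_of('top','coupon_1'):
    c,wh,a,P=rect(r['mask'],d,None,'top',zr=(.005,.06))
    print(round(r['conf'],2),c,wh,a,np.median(P[:,2]).round(4))
for l in('plate_magnet','wedge','marker','screwdriver','measure','spray','magnet','bay_0'):
    print(l,[(round(r['conf'],2),toworld('top',r['xyz']).round(3).tolist()) for r in cams.mark_of('top',l)])
E
python3 chk.py 3
```

```text
t 59.4 tcp [0.4489 0.1198 0.2324] jaw 4.33 down [ 0. -0. -1.] F [ 0.4 -0.3 -0.2] w 0.998 q [ 0.21 -0.14  2.03 -0.    1.25  0.13]
top 0.91 slope 0.0015 n 2217 z front/back [0.0326 0.0328] 0.531 0.683
scene 0.83 slope -0.0008 n 1081 z front/back [0.0328 0.0327] 0.531 0.676
0.98 [607.7   9.7] [59.9, 90.4] -85.3 0.0416
0.87 [591.8 219.8] [64.4, 97.8] -84.8 0.0411
0.79 [834.5 150.1] [58.4, 91.1] 15.7 0.0086
0.72 [603. 114.] [65.1, 90.8] -88.1 0.0411
0.69 [616.3 -94.9] [60.0, 89.0] -86.6 0.0413
0.64 [606.2  61.5] [165.5, 445.5] -85.7 0.033
plate_magnet [(0.76, [0.543, -0.3, 0.003])]
wedge [(0.75, [0.539, 0.057, -0.004])]
marker [(0.7, [0.331, -0.27, -0.002])]
screwdriver [(0.72, [0.395, -0.135, 0.001])]
measure []
spray [(0.88, [0.634, 0.382, -0.004])]
magnet []
bay_0 [(0.78, [0.611, 0.009, 0.027]), (0.76, [0.617, -0.098, 0.033]), (0.59, [0.605, 0.115, 0.029]), (0.56, [0.595, 0.213, 0.033])]
```

View pics/t3c.png

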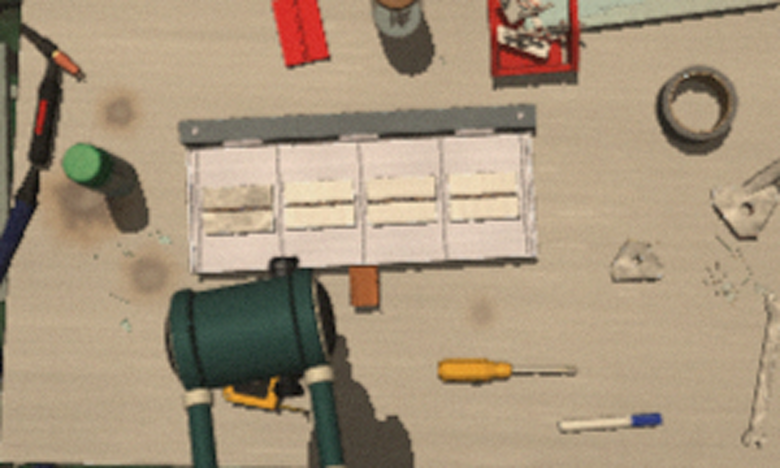

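All four coupons are in place and the plate is level. Handing in.

```bash
python3 -c "
from workcell import bot
print(bot.finish_job())"
```

```text
the job is handed in; nothing more can be done
None
```

The plate is propped level on the wedge with all four coupons in bays 0–3, and the job is handed in. It took about 60 s of the 210 s allowed.

- **Magnet:** I lifted the small magnet off the plate and laid it flat on the bench at about (0.54, -0.30).
- **Wedge:** I gripped it at its thick end, turned it round and pushed it thin end first under the middle of the front edge until the empty plate was level. The measured slope was 0.003 rad or less, and it had not changed by the last check.
- **Coupons:** After the last one was laid in bay 0 it got knocked about 3 cm out of place. I gripped it again and put it back.

**Last checks:**
- **Tilt:** The plate slope read 0.0015 rad from the top camera and -0.0008 rad from the scene camera.
- **Coupon position:** All four lie flat. Their centres are within about 4 mm of my measured bay centres, and neighbours are about 105 mm apart.
- **Coupon angle:** Three are within about 0.02 rad of the row. The top camera read bay 1 about 0.04 rad off, but the wrist camera had shown it square. All are within the 0.12 rad limit.
- **Bystanders:** The marker and screwdriver had not moved. The spray read within about 1 cm of its first position.
- **Not confirmed:** The last check did not report the tape measure (partly hidden under the arm) or the red magnet. Both showed up where they started in the previous check, and the arm went near neither after that. I had no direct reading of the force between wedge and plate.

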